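# Fit needle-guide bushings to a dispenser's draw-out tray held by a spring lock pin

### The arm

A 7-joint arm with a two-finger parallel gripper is mounted at the origin on a cart in front of the work surface, level with it; the furniture and walls round the work are solid. World frame = base frame: x ahead of the robot, y to its left, z up, the work surface at z = 0. Lengths are in m, angles in rad, forces in N, time in s.
With the tool pointing down it reaches from about 0.35 to 0.9 m from the base axis. Payload 19.9 kg.
Tool frame: the origin (TCP) lies where the fingers leave the gripper's body, on its centre line; the fingertips stand ahead of it and the grasp point (between the pads) lies 54 mm ahead of it (r.tip_extent is the y of the fingertips in the tool frame, in m); y points along the fingers, x is the direction in which the jaws open and shut, and the axes are right-handed (so a half turn about y gives the same grasp; the last joint's range is limited). The gripper opens to 85 mm and grips with 20 to 120 N. Pads are 22 mm wide; open, the fingers measure 114 mm over their backs; the gripper's body (76 mm by 85 mm) begins 54 mm behind the grasp point. The pads swing forward as they close: fully open they stand 13 mm farther back than shut.
Start: joints at [-1.369, 0.417, -0.01, 1.614, 0.005, 1.111, -0.053], TCP at [0.151, 0.607, 0.304] pointing down, gripper open.
Joint ranges: [-2.81, 2.81], [-0.39, 2.02], [-1.27, 1.25], [0.06, 2.57], [-1.19, 4.33], [0.19, 2], [-2.82, 2.82]. Speed limits (rad/s): [1.89, 1.89, 2.39, 2.39, 3.01, 3.01, 3.01].

### API

Orientations are given as a 3x3 rotation matrix whose columns are the frame's x, y, z axes.
In Python, from bench import monitor, vision, r gives the robot as it stands. The module is installed in compiled form; this text tells all that it offers.
- The arm moves only by the shell command python3 -m jog 'ROWS' [FORCE]. ROWS is JSON, a list of rows, each an object of numbers: "jaw": the opening, from -1 (shut) to 1 (fully open); "dx", "dy", "dz": the shift along the tool's x, y, z scaled (see below); "ax", "ay", "az": the turn, a rotation vector about the tool's x, y, z scaled (see below). In form: [{"jaw": .., "dx": .., "dy": .., "dz": .., "ax": .., "ay": .., "az": ..}, ...]. A call has 1 to 8 rows; each row is the pose to reach, as a shift and turn from the pose measured when the call began, along the tool's axes at that moment, turning the shorter way round; what a row does not reach only later rows make up. The controller multiplies each number of a shift by 0.12 m and each number of a turn by 180 degrees. A row lasts 1/12 s, in which the tool goes at most 41.7 mm and 7.16 degrees, less where a joint would pass 70% of its speed; a pose out of reach is approached as far as the arm can. A call with a number of a shift or a turn outside -1 to 1 is refused whole. A call with a gripper value outside its range is refused whole. The fingers move at their own pace and stop on an object; FORCE is the grip in N (left out, the last holds). Time passes only in rows, so rows that repeat a pose let the fingers close. It gives the time, the measured TCP pose, the force and the opening at its end, in the units of the state.
- monitor.state(): the state, without advancing time (a new reading comes with each control period).
- vision.get_image(name): name is "scene" or "top" or "wrist"; returns (picture, depth): 400x640x3 uint8, red, green, blue; 400x640 float32, m along the optical axis (not along the pixel's ray), 0 where there is no reading.
- vision.calibration(name): a dict with "fx", "fy", "cx", "cy" (pixels), "dist" ([k1, k2, p1, p2, k3] as OpenCV has them; the pictures are not rectified), "origin" and "attitude" of the camera in the world. Camera axes: x right, y down, z forward; pixel columns grow to the right and rows downward; lengths in m; the calibration is good to about 2 mm. A picture is of the moment at which its call begins: read the wrist's pose just before it. calibration takes no time and is no camera call; for the wrist camera it gives the pose at the moment of the call.
- r.job_done(): hands the job in, once; it reports no verdict.
The state is a dict: "clock": time; "q": joint angles; "joint_vel": joint speeds; "joint_torque": joint torques, N m; "ee_pos": TCP position; "ee_rot": TCP orientation; "contact_force": force on the tool from outside, world axes, zero at the start; "moment": the same for the moment, N m; "gripper_width": opening from 0.0 (shut) to 1.0 (fully open).
Only numpy, scipy, OpenCV 4.12 (cv2) and the standard library are available. Lean on these libraries where they do the work, as an engineer would, in place of code of your own. Each camera call takes 0.05 s, during which the arm holds its last target. There are 200 camera calls.

### The job

Fit all the loose needle-guide bushings into the dispenser's tray: pull the spring lock pin up, turn it into its rest notch so that it stays up by itself, draw the tray out from under the needles and lock it in its service position by letting the pin down into its hole. Then press each bushing into an empty bore, firmly but without ramming it, until its shoulder is down flat on the tray. Park the pin again in the same way, push the tray back under the needles and leave it locked there with the pin fully down; touch neither the needle head nor the things standing round about.

Things in the scene. Friction and masses are not known exactly. Their poses are not given: they have to be found in the camera images.
- grip (a point): Centre of the lock pin's black T-grip: a bar 38 mm long (its x), 12 mm thick (its y), 20 mm high, on a thin stem (z up the pin's axis), 87 mm above the bench when the pin is down. The slotted steel collar under it ends 12 mm below the bar's underside. Take it from above across its thickness. Fixed beside the tray; it rises with the pin and turns with the grip.
- lock_pin (a joint): Height of the lock pin in m: 0 fully down in a hole of the tray's strip, about 0.009 when its tip rides on the strip between holes, about 0.012 parked in the rest notch, 0.021 at most. A spring pushes it down, 5 N at the bottom, 9 N at 0.016. The strip's holes are 11 mm wide, the pin's round-ended tip 9 mm.
- lock_grip (a joint): Turn of the T-grip in rad, counter-clockwise from above: 0 (bar along the tray's travel) is the deep slot where the pin can go down, play about 0.1; 1.22 is the rest notch, 2.5 mm deep. It turns only while the pin is above 0.0145. Let go at 1.22 it settles at 0.012 and stays up; let go near 0 it springs down. Stops at -0.12 and 1.75.
- tray (a joint): Travel of the tray in m towards the operator: 0 is the working position under the needles, 0.140 the service position; the pin's holes are exactly there. The tray can overrun each by 6 mm. It slides with about 2 N once the pin is up and stays where it is left.
- handle (a point): Centre of the tray's black handle bar: 12 mm thick along the travel (its x), 84 mm long (its y), 22 mm high, 42 mm above the bench and 30 mm above the base plate; it stands 51 mm clear in front of the block on two rods 60 mm apart. Its -x points the way the tray draws out. It moves with the tray.
- bore0 (a point): Centre of the mouth of a bore, on the tray's top face, 46 mm above the bench; x away from the operator along the tray's travel, z up. Bore 31 mm diameter, through the 26 mm thick tray. The three bores lie in a row 50 mm apart across the tray; bore1 is in its middle. They move with the tray.
- bore1 (a point): As bore0. Each bore has a rubber O-ring 4 to 8 mm below the mouth that grips the shank: a bushing let go in the mouth stays 5 to 10 mm proud; pushing it past the O-ring takes about 5 to 15 N, then the force rises sharply as the shoulder meets the tray.
- bore2 (a point): As bore0.
- bush0_mid (a point): Needle-guide bushing: steel shank 30 mm diameter, 16 mm long (foot tapered to 26 mm over its last 3 mm), white plastic head above it, 38 mm diameter, 26 mm high, funnel in its top; 42 mm high in all. Stands on its shank on the bench. Point: its centre, 21 mm above the foot, 5 mm above the shoulder (underside of the head); z up its axis. Fully home this is 5 mm above the bore's point. None if absent.
- bush1_mid (a point): Another bushing like bush0, or None if absent. Any bushing fits any bore; weight 60 to 130 g.
- bush2_mid (a point): Another bushing like bush0, or None if absent.
- head: Dispensing head, not to be touched: three needles over the working position, tips 80 mm above the bench, on a cross-bar 117 to 143 mm up and two posts. Origin: the dispenser's, at bench level, x away from the operator. From it the needles stand at x 100, posts x 135, lock pin x -10 y -105, bores in service x -40 mm; base plate 12 mm high, x -165..160, y -153..118 mm.
- beaker: Glass beaker, 53 mm across, 68 mm high, bystander; origin at its foot.
- dish: Petri dish, 60 mm across, 13 mm high, bystander; origin at its foot.
- lab_timer: Small bench timer, 60x66x18 mm, bystander; origin at its foot.

How it is judged:
By the outcome, as a careful person would: the job done as asked, in the order asked, and still so for the second after the job is handed in, with the robot touching nothing.
Of bush0, bush1, bush2 only 2 to 3 are there at a start; the rules pass over those that are not, and their reading is None.
At some moment in a run one of bush0, bush1, bush2 may be knocked a few centimetres aside while the robot is not near it.
Once in a run the grip may slacken for a moment while it holds something.
It also fails if it takes over 200 s, if anything falls off the work surface, if the arm or the gripper's body presses on something with over 40 N, if the wrist force passes 120 N, or if a joint passes its speed limit or range.

## Working session

There is one attempt and no reset: what is moved stays moved. The work goes in short steps, Python scripts to look and compute and a shell command to move; the robot and the scene stay as the last step left them, time stands still between calls to the robot, and variables do not carry over. Pictures are saved under pics/ and viewed, about 12 in all and at most 16, crops included, and the job is handed in when it is done.

```bash
ls; mkdir -p pics; cat > h.py <<'E'
import numpy as np, cv2
from bench import monitor, vision, r
def snap(name,fn=None):
    c=vision.calibration(name); im,d=vision.get_image(name)
    if fn: cv2.imwrite('pics/'+fn,im[:,:,::-1])
    return im,d,c
def ray(c,u,v):
    K=np.array([[c['fx'],0,c['cx']],[0,c['fy'],c['cy']],[0,0,1]])
    p=cv2.undistortPoints(np.array([[[u,v]]],float),K,np.array(c['dist'],float))[0,0]
    return np.array(c['origin']),np.array(c['attitude'])@np.array([p[0],p[1],1.])
def onz(c,u,v,z):
    o,d=ray(c,u,v); return o+d*(z-o[2])/d[2]
def cloud(c,d):
    K=np.array([[c['fx'],0,c['cx']],[0,c['fy'],c['cy']],[0,0,1]])
    h,w=d.shape; uu,vv=np.meshgrid(np.arange(w),np.arange(h))
    p=cv2.undistortPoints(np.stack([uu,vv],-1).reshape(-1,1,2).astype(float),K,np.array(c['dist'],float)).reshape(h,w,2)
    P=np.dstack([p,np.ones((h,w))])*d[:,:,None]
    return P@np.array(c['attitude']).T+np.array(c['origin'])
E
python3 - <<'E'
from h import *
s=monitor.state(); print({k:np.round(v,3) for k,v in s.items()}, r.tip_extent)
for n in('scene','top','wrist'):
    im,d,c=snap(n,n+'0.png'); print(n,np.round(c['origin'],3),np.round(c['attitude'],3).tolist(),c['fx'])
E
```

```text
pics
{'clock': np.float64(0.0), 'q': array([-1.369,  0.418, -0.01 ,  1.614,  0.005,  1.111, -0.053]), 'joint_vel': array([-0.001, -0.001,  0.   ,  0.001, -0.001,  0.001,  0.   ]), 'joint_torque': array([-0.0000e+00, -8.6443e+01,  6.7800e-01, -4.3489e+01,  1.9000e-02,
        7.0000e-03,  0.0000e+00]), 'ee_pos': array([0.151, 0.606, 0.303]), 'ee_rot': array([[ 0.241, -0.   , -0.97 ],
       [ 0.97 , -0.001,  0.241],
       [-0.001, -1.   , -0.   ]]), 'contact_force': array([0.555, 0.178, 0.285]), 'moment': array([-0.01 ,  0.004, -0.01 ]), 'gripper_width': np.float64(0.999)} 0.0726
scene [-0.076 -0.9    0.614] [[0.826, -0.255, 0.502], [-0.563, -0.343, 0.752], [-0.019, -0.904, -0.427]] 380.03237323865676
top [-0.068  0.117  1.922] [[-0.125, -0.936, 0.328], [-0.992, 0.116, -0.049], [0.008, -0.331, -0.944]] 510.7846105735971
wrist [0.079 0.624 0.373] [[0.241, 0.929, 0.28], [0.97, -0.231, -0.072], [-0.002, 0.289, -0.957]] 330.65709937104515
```

View pics/top0.png

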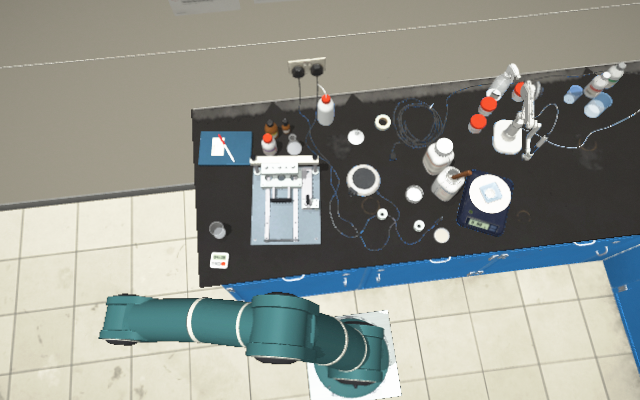

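View pics/scene0.png

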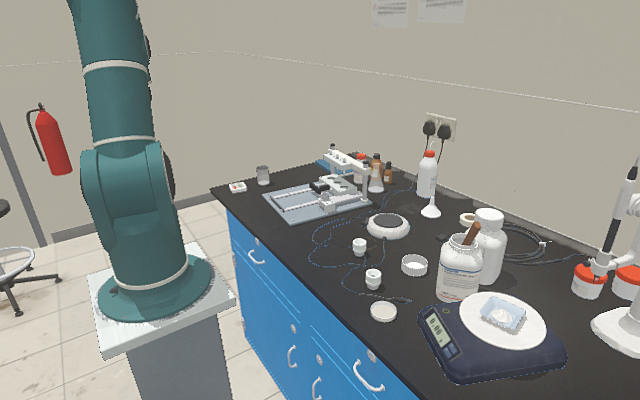

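The top view shows the dispenser at about (287,200), small white bushings at about (382,213) and (419,226), the beaker at (217,230) and the timer at (220,260). The scene view shows two bushings, at (359,247) and (373,279).

```bash
python3 - <<'E'
from h import *
im,d,c=snap('top')
P=cloud(c,d); np.save('P.npy',P)
a=cv2.resize(im[140:270,190:330],None,fx=5,fy=5,interpolation=cv2.INTER_CUBIC)[:,:,::-1]
b=cv2.resize(im[150:250,340:460],None,fx=5,fy=5,interpolation=cv2.INTER_CUBIC)[:,:,::-1]
cv2.imwrite('pics/a.png',a[:600]);cv2.imwrite('pics/b.png',b)
for u,v in [(382,213),(419,226),(415,194),(442,235),(217,230),(220,260),(365,180),(356,136),(382,121)]:
    print((u,v),np.round(P[v,u],3),np.round(onz(c,u,v,0.0),3))
# base plate corners
for u,v in [(251,244),(321,243),(318,165),(253,160)]: print(np.round(onz(c,u,v,0.012),3))
E
```

```text
(382, 213) [ 0.512 -0.195  0.032] [ 0.522 -0.201  0.   ]
(419, 226) [ 0.445 -0.331  0.024] [ 0.452 -0.336  0.   ]
(415, 194) [ 0.582 -0.343  0.01 ] [ 0.585 -0.345  0.   ]
(442, 235) [ 0.401 -0.414  0.013] [ 0.405 -0.418  0.   ]
(217, 230) [0.529 0.448 0.011] [0.533 0.45  0.   ]
(220, 260) [0.408 0.442 0.016] [0.412 0.445 0.   ]
(365, 180) [ 0.654 -0.149  0.041] [ 0.669 -0.155  0.   ]
(356, 136) [ 0.853 -0.143  0.034] [ 0.869 -0.148  0.   ]
(382, 121) [ 0.927 -0.267 -0.002] [ 0.925 -0.267  0.   ]
[0.457 0.322 0.012]
[0.427 0.054 0.012]
[0.753 0.026 0.012]
[0.807 0.286 0.012]
```

View pics/a.png

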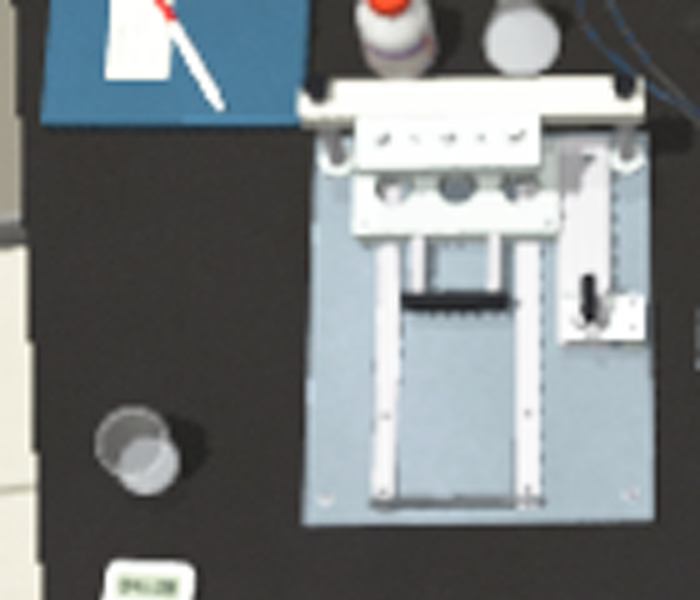

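View pics/b.png

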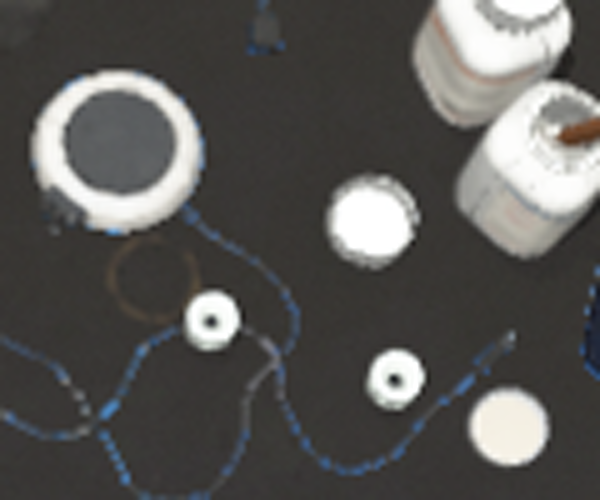

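The zoomed crops show the T-grip at (589,300) in crop a, pointing along the travel, with the tray at the back. In crop b two bushings stand at (211,321) and (395,379); I take the capped discs to be distractors.

```bash
cat >> h.py <<'E'
from scipy.spatial.transform import Rotation as R
def yawrot(yx):  # tool down, tool x at world angle yx
    x=np.array([np.cos(yx),np.sin(yx),0]); y=np.array([0,0,-1.]); return np.column_stack([x,y,np.cross(x,y)])
def rows(p,yx=None,Rt=None):
    s=monitor.state(); R0=np.array(s['ee_rot']); dp=R0.T@(np.array(p)-s['ee_pos'])/0.12
    Rt=yawrot(yx) if Rt is None else Rt
    w=R.from_matrix(R0.T@Rt).as_rotvec()/np.pi
    print('d',np.round(dp,3),'a',np.round(w,4),'mm',np.round(dp*120,1),'deg',np.round(w*180,2))
E
python3 - <<'E'
from h import *
c=vision.calibration('top')
f=lambda U,V:((U+.5)/5-.5+190,(V+.5)/5-.5+140)
W=np.array([onz(c,*f(U,V),.012)[:2] for U,V in [(302,524),(655,522),(651,135)]])
L=np.array([[-.165,.118],[-.165,-.153],[.160,-.153]])
w0=W.mean(0);l0=L.mean(0)
A=(L-l0).T@(W-w0);U,S,V=np.linalg.svd(A);Q=V.T@np.diag([1,np.linalg.det(V.T@U.T)])@U.T
o=w0-Q@l0;yaw=np.arctan2(Q[1,0],Q[0,0]);print('origin',o,'yaw',yaw,'res',np.round(W-(L@Q.T+o),4).tolist())
print('pin pred',o+Q@[-.01,-.105],'seen',onz(c,*f(589,300),.095))
yx=yaw+np.pi/2
rows([*(o+Q@[-.03,-.105]),.26],yx)
E
```

```text
origin [0.60509819 0.18949748] yaw -0.11631064932229972 res [[0.0008, -0.0004], [0.0003, -0.0005], [-0.0011, 0.0009]]
pin pred [0.58298065 0.08636739] seen [0.58063429 0.08733088 0.095     ]
d [-3.357  0.365 -4.375] a [ 0.     -0.0406 -0.0003] mm [-402.8   43.9 -525. ] deg [ 0.   -7.31 -0.05]
```

```bash

M='x'; 
python3 -m jog '[{"jaw":0.2,"dx":-0.76,"dz":-1.0},{"jaw":0.2,"dx":-0.76,"dz":-1.0},{"jaw":0.2,"dx":-0.76,"dz":-1.0},{"jaw":0.2,"dx":-0.76,"dz":-1.0}]' 40
python3 -m jog '[{"jaw":0.2,"dx":-0.76,"dz":-1.0},{"jaw":0.2,"dx":-0.76,"dz":-1.0},{"jaw":0.2,"dx":-0.76,"dz":-1.0},{"jaw":0.2,"dx":-0.76,"dz":-1.0}]'
python3 -m jog '[{"jaw":0.2,"dx":-0.76,"dz":-1.0},{"jaw":0.2,"dx":-0.76,"dz":-1.0},{"jaw":0.2,"dx":-0.76,"dz":-1.0},{"jaw":0.2,"dx":-0.76,"dz":-1.0}]'
python3 -m jog '[{"jaw":0.2,"dx":-0.76,"dz":-1.0},{"jaw":0.2,"dx":-0.76,"dz":-1.0},{"jaw":0.2,"dx":-0.76,"dz":-1.0},{"jaw":0.2,"dx":-0.76,"dz":-1.0},{"jaw":0.2,"dx":-0.76,"dz":-1.0}]'
python3 - <<'E'
from h import *
yx=-.1163+np.pi/2
rows([.5631,.0887,.26],yx)
E
```

```text
d [-3.357  0.365 -4.375] a [ 0.     -0.0406 -0.0003] mm [-402.8   43.9 -525. ] deg [ 0.   -7.31 -0.05]invalid input at $[0]: expected keys jaw, dx, dy, dz, ax, ay, az
invalid input at $[0]: expected keys jaw, dx, dy, dz, ax, ay, az
invalid input at $[0]: expected keys jaw, dx, dy, dz, ax, ay, az
invalid input at $[0]: expected keys jaw, dx, dy, dz, ax, ay, az
```

```bash

python3 -m jog '[{"jaw":0.2,"dx":-0.76,"dy":0,"dz":-1.0,"ax":0,"ay":0,"az":0},{"jaw":0.2,"dx":-0.76,"dy":0,"dz":-1.0,"ax":0,"ay":0,"az":0},{"jaw":0.2,"dx":-0.76,"dy":0,"dz":-1.0,"ax":0,"ay":0,"az":0},{"jaw":0.2,"dx":-0.76,"dy":0,"dz":-1.0,"ax":0,"ay":0,"az":0}]' 40
python3 -m jog '[{"jaw":0.2,"dx":-0.76,"dy":0,"dz":-1.0,"ax":0,"ay":0,"az":0},{"jaw":0.2,"dx":-0.76,"dy":0,"dz":-1.0,"ax":0,"ay":0,"az":0},{"jaw":0.2,"dx":-0.76,"dy":0,"dz":-1.0,"ax":0,"ay":0,"az":0},{"jaw":0.2,"dx":-0.76,"dy":0,"dz":-1.0,"ax":0,"ay":0,"az":0}]'
python3 -m jog '[{"jaw":0.2,"dx":-0.76,"dy":0,"dz":-1.0,"ax":0,"ay":0,"az":0},{"jaw":0.2,"dx":-0.76,"dy":0,"dz":-1.0,"ax":0,"ay":0,"az":0},{"jaw":0.2,"dx":-0.76,"dy":0,"dz":-1.0,"ax":0,"ay":0,"az":0},{"jaw":0.2,"dx":-0.76,"dy":0,"dz":-1.0,"ax":0,"ay":0,"az":0}]'
python3 -m jog '[{"jaw":0.2,"dx":-0.76,"dy":0,"dz":-1.0,"ax":0,"ay":0,"az":0},{"jaw":0.2,"dx":-0.76,"dy":0,"dz":-1.0,"ax":0,"ay":0,"az":0},{"jaw":0.2,"dx":-0.76,"dy":0,"dz":-1.0,"ax":0,"ay":0,"az":0},{"jaw":0.2,"dx":-0.76,"dy":0,"dz":-1.0,"ax":0,"ay":0,"az":0}]'
python3 - <<'E'
from h import *
yx=-.1163+np.pi/2
rows([.5631,.0887,.26],yx)
E
```

```text
clock: 0.53
ee_pos: [0.2478, 0.4857, 0.3035]
ee_rot: [[0.244, 0.0, -0.97], [0.97, -0.002, 0.244], [-0.002, -1.0, -0.001]]
contact_force: [0.6, 0.4, 0.2]
gripper_width: 0.602
clock: 0.87
ee_pos: [0.3438, 0.3649, 0.3038]
ee_rot: [[0.246, 0.001, -0.969], [0.969, -0.002, 0.246], [-0.002, -1.0, -0.001]]
contact_force: [0.9, 0.7, -0.3]
gripper_width: 0.599
clock: 1.2
ee_pos: [0.4394, 0.2437, 0.3044]
ee_rot: [[0.249, 0.001, -0.969], [0.969, -0.002, 0.249], [-0.002, -1.0, -0.002]]
contact_force: [1.5, 0.3, 0.5]
gripper_width: 0.6
clock: 1.53
ee_pos: [0.5345, 0.122, 0.3049]
ee_rot: [[0.251, 0.002, -0.968], [0.968, -0.003, 0.251], [-0.002, -1.0, -0.003]]
contact_force: [0.4, 0.4, -0.4]
gripper_width: 0.602
d [-0.208  0.375 -0.299] a [ 0.0008 -0.0437 -0.0007] mm [-25.   45.1 -35.9] deg [ 0.15 -7.86 -0.13]
```

```bash

python3 -m jog '[{"jaw":0.2,"dx":-0.21,"dy":0.37,"dz":-0.3,"ax":0,"ay":-0.0437,"az":0},{"jaw":0.2,"dx":-0.21,"dy":0.37,"dz":-0.3,"ax":0,"ay":-0.0437,"az":0},{"jaw":0.2,"dx":-0.21,"dy":0.37,"dz":-0.3,"ax":0,"ay":-0.0437,"az":0},{"jaw":0.2,"dx":-0.21,"dy":0.37,"dz":-0.3,"ax":0,"ay":-0.0437,"az":0}]'
python3 - <<'E'
from h import *
im,d,c=snap('wrist','w1.png'); P=cloud(c,d); np.save('P.npy',P)
np.save('w1.npy',im)
import pickle; pickle.dump(c,open('c1.pkl','wb'))
E
```

```text
clock: 1.87
ee_pos: [0.563, 0.0875, 0.2595]
ee_rot: [[0.118, -0.0, -0.993], [0.993, -0.004, 0.118], [-0.004, -1.0, -0.0]]
contact_force: [-0.9, 0.9, -0.2]
gripper_width: 0.596
```

View pics/w1.png

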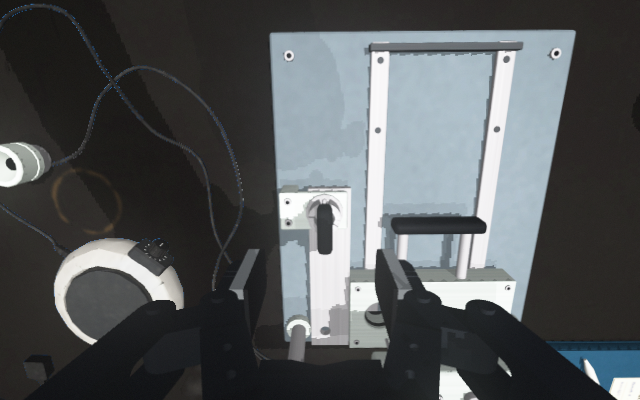

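The wrist view shows the T-grip at about (325,230), the tray handle at about (438,225), and a bore at (375,315). I measure them with the depth reading, checked against their given heights.

```bash

python3 - <<'E'
from h import *
import pickle
im=np.load('w1.npy');P=np.load('P.npy');c=pickle.load(open('c1.pkl','rb'))
g=im.max(2)
def reg(m,roi,zt):
    u0,v0,u1,v1=roi; k=np.zeros_like(m);k[v0:v1,u0:u1]=m[v0:v1,u0:u1]
    n,lab,st,ce=cv2.connectedComponentsWithStats(k.astype(np.uint8)); i=1+np.argmax(st[1:,4]); mm=lab==i
    print(st[i],'z pct',np.round(np.percentile(P[mm][:,2],[5,25,50,75,95]),4))
    top=mm&(abs(P[:,:,2]-zt)<.004)
    cn=np.array([onz(c,u,v,zt)[:2] for v,u in np.argwhere(top)]).astype(np.float32)
    rc=cv2.minAreaRect(cn*1000); print('rect',rc,'depth mean',P[top].mean(0))
reg(g<70,(300,195,350,262),.097)
reg(g<70,(380,205,500,245),.053)
# base plate
hsv=cv2.cvtColor(im,cv2.COLOR_RGB2HSV)
for u,v in [(271,33),(575,31)]: print(np.round(onz(c,u,v,.012),4))
o=np.array([.6051,.1895]);ya=-.1163;Q=np.array([[np.cos(ya),-np.sin(ya)],[np.sin(ya),np.cos(ya)]])
print('pred',o+Q@[-.165,-.153],o+Q@[-.165,.118],'pin',o+Q@[-.01,-.105])
E
```

```text
[317 204  15  50 643] z pct [0.0906 0.0953 0.0961 0.0967 0.0975]
rect ((582.7430419921875, 86.99712371826172), (10.50087833404541, 36.465301513671875), 83.7547836303711) depth mean [0.58333505 0.08720269 0.09609767]
[ 391  216   95   18 1538] z pct [0.0381 0.0475 0.0514 0.0524 0.0533]
rect ((608.6541137695312, 188.39016723632812), (81.9248046875, 11.476591110229492), 83.26786041259766) depth mean [0.6094966  0.18872329 0.0519234 ]
[0.4274 0.059  0.012 ]
[0.4565 0.3225 0.012 ]
pred [0.4234608  0.05667982] [0.4549071  0.32584915] pin [0.58298356 0.08636968]
```

```bash

python3 - <<'E'
from h import *
rows([.5832,.0870,.1435],1.4556)
E
```

```text
d [ 0.009  0.975 -0.167] a [ 0.0005 -0.0006 -0.0008] mm [  1.1 117.  -20. ] deg [ 0.09 -0.11 -0.15]
```

```bash

python3 -m jog '[{"jaw":0.2,"dx":0.009,"dy":0.3,"dz":-0.167,"ax":0,"ay":0,"az":0},{"jaw":0.2,"dx":0.009,"dy":0.5,"dz":-0.167,"ax":0,"ay":0,"az":0},{"jaw":0.0,"dx":0.009,"dy":0.7,"dz":-0.167,"ax":0,"ay":0,"az":0},{"jaw":-0.2,"dx":0.009,"dy":0.85,"dz":-0.167,"ax":0,"ay":0,"az":0},{"jaw":-0.2,"dx":0.009,"dy":0.975,"dz":-0.167,"ax":0,"ay":0,"az":0},{"jaw":-0.2,"dx":0.009,"dy":0.975,"dz":-0.167,"ax":0,"ay":0,"az":0}]'
python3 - <<'E'
from h import *
rows([.5832,.0870,.1435],1.4556)
snap('wrist','w2.png')
E
```

```text
clock: 2.42
ee_pos: [0.5819, 0.0882, 0.1417]
ee_rot: [[0.116, -0.002, -0.993], [0.993, -0.003, 0.116], [-0.003, -1.0, 0.001]]
contact_force: [-0.1, 0.6, -0.7]
gripper_width: 0.398
d [-0.009 -0.015 -0.012] a [-0.0004 -0.0002 -0.001 ] mm [-1.1 -1.8 -1.4] deg [-0.07 -0.04 -0.18]
```

View pics/w2.png

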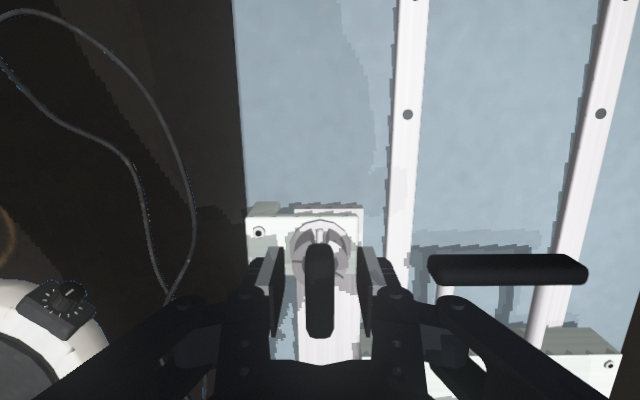

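The bar sits centred between the open pads at about (320,290). I close on it and lift about 18 mm.

```bash

python3 -m jog '[{"jaw":-0.2,"dx":-0.009,"dy":-0.015,"dz":-0.012,"ax":0,"ay":0,"az":0},{"jaw":-1,"dx":-0.009,"dy":-0.015,"dz":-0.012,"ax":0,"ay":0,"az":0},{"jaw":-1,"dx":-0.009,"dy":-0.015,"dz":-0.012,"ax":0,"ay":0,"az":0},{"jaw":-1,"dx":-0.009,"dy":-0.015,"dz":-0.012,"ax":0,"ay":0,"az":0},{"jaw":-1,"dx":-0.009,"dy":-0.015,"dz":-0.012,"ax":0,"ay":0,"az":0},{"jaw":-1,"dx":-0.009,"dy":-0.015,"dz":-0.012,"ax":0,"ay":0,"az":0}]' 70
python3 -m jog '[{"jaw":-1,"dx":0,"dy":-0.05,"dz":0,"ax":0,"ay":0,"az":0},{"jaw":-1,"dx":0,"dy":-0.1,"dz":0,"ax":0,"ay":0,"az":0},{"jaw":-1,"dx":0,"dy":-0.15,"dz":0,"ax":0,"ay":0,"az":0},{"jaw":-1,"dx":0,"dy":-0.15,"dz":0,"ax":0,"ay":0,"az":0},{"jaw":-1,"dx":0,"dy":-0.15,"dz":0,"ax":0,"ay":0,"az":0}]'

```

```text
clock: 2.97
ee_pos: [0.5847, 0.0873, 0.1468]
ee_rot: [[0.116, 0.002, -0.993], [0.993, -0.002, 0.116], [-0.001, -1.0, -0.003]]
contact_force: [-2.3, 0.8, 10.9]
gripper_width: 0.123
clock: 3.38
ee_pos: [0.5845, 0.0874, 0.1649]
ee_rot: [[0.115, 0.002, -0.993], [0.993, -0.002, 0.115], [-0.001, -1.0, -0.003]]
contact_force: [1.2, 0.9, -9.6]
gripper_width: 0.123
```

```bash

python3 -m jog '[{"jaw":-1,"dx":0,"dy":0,"dz":0,"ax":0,"ay":-0.03,"az":0},{"jaw":-1,"dx":0,"dy":0,"dz":0,"ax":0,"ay":-0.065,"az":0},{"jaw":-1,"dx":0,"dy":0,"dz":0,"ax":0,"ay":-0.1,"az":0},{"jaw":-1,"dx":0,"dy":0,"dz":0,"ax":0,"ay":-0.135,"az":0},{"jaw":-1,"dx":0,"dy":0,"dz":0,"ax":0,"ay":-0.17,"az":0},{"jaw":-1,"dx":0,"dy":0,"dz":0,"ax":0,"ay":-0.2,"az":0},{"jaw":-1,"dx":0,"dy":0,"dz":0,"ax":0,"ay":-0.2,"az":0}]'
python3 - <<'E'
from h import *
s=monitor.state();print(s['q'].round(3),s['moment'].round(2)); rows([.5838,.0872,.1649],1.4556+1.22)
E
```

```text
clock: 3.97
ee_pos: [0.5845, 0.0872, 0.1646]
ee_rot: [[-0.494, 0.002, -0.869], [0.869, -0.001, -0.494], [-0.002, -1.0, -0.001]]
contact_force: [2.3, 1.3, -10.8]
gripper_width: 0.122
[-0.302  0.524  0.13   1.815 -0.088  0.806  1.96 ] [ 0.27 -0.57 -0.04]
d [ 0.003 -0.002  0.005] a [ 0.0002 -0.187  -0.0009] mm [ 0.3 -0.3  0.6] deg [ 3.000e-02 -3.367e+01 -1.600e-01]
```

```bash

python3 -m jog '[{"jaw":-1,"dx":0,"dy":0,"dz":0,"ax":0,"ay":-0.03,"az":0},{"jaw":-1,"dx":0,"dy":0,"dz":0,"ax":0,"ay":-0.065,"az":0},{"jaw":-1,"dx":0,"dy":0,"dz":0,"ax":0,"ay":-0.1,"az":0},{"jaw":-1,"dx":0,"dy":0,"dz":0,"ax":0,"ay":-0.135,"az":0},{"jaw":-1,"dx":0,"dy":0,"dz":0,"ax":0,"ay":-0.165,"az":0},{"jaw":-1,"dx":0,"dy":0,"dz":0,"ax":0,"ay":-0.187,"az":0},{"jaw":-1,"dx":0,"dy":0,"dz":0,"ax":0,"ay":-0.187,"az":0}]'
python3 -m jog '[{"jaw":-1,"dx":0,"dy":0.02,"dz":0,"ax":0,"ay":0,"az":0},{"jaw":-1,"dx":0,"dy":0.035,"dz":0,"ax":0,"ay":0,"az":0},{"jaw":-1,"dx":0,"dy":0.05,"dz":0,"ax":0,"ay":0,"az":0},{"jaw":-1,"dx":0,"dy":0.05,"dz":0,"ax":0,"ay":0,"az":0}]'
python3 - <<'E'
from h import *
s=monitor.state();print(s['moment'].round(2)); rows([.5838,.0872,.1649],1.4556+1.22)
E
```

```text
clock: 4.55
ee_pos: [0.5845, 0.0872, 0.1644]
ee_rot: [[-0.893, 0.002, -0.449], [0.449, -0.001, -0.893], [-0.003, -1.0, 0.0]]
contact_force: [2.4, 1.2, -10.3]
gripper_width: 0.127
clock: 4.88
ee_pos: [0.5847, 0.0872, 0.1585]
ee_rot: [[-0.892, 0.002, -0.451], [0.451, -0.001, -0.892], [-0.003, -1.0, 0.0]]
contact_force: [-0.0, 0.8, -1.0]
gripper_width: 0.122
[0.25 0.06 0.01]
d [ 0.006 -0.053  0.003] a [-0.     -0.0006 -0.0009] mm [ 0.8 -6.4  0.4] deg [-0.01 -0.12 -0.16]
```

```bash

python3 -m jog '[{"jaw":-0.3,"dx":0,"dy":-0.01,"dz":0,"ax":0,"ay":0,"az":0},{"jaw":-0.1,"dx":0,"dy":-0.03,"dz":0,"ax":0,"ay":0,"az":0},{"jaw":-0.1,"dx":0,"dy":-0.1,"dz":0,"ax":0,"ay":0,"az":0},{"jaw":0,"dx":0,"dy":-0.4,"dz":0,"ax":0,"ay":0,"az":0},{"jaw":0,"dx":0,"dy":-0.6,"dz":0,"ax":0,"ay":0,"az":0},{"jaw":0,"dx":0,"dy":-0.7,"dz":0,"ax":0,"ay":0.03,"az":0},{"jaw":0,"dx":0,"dy":-0.7,"dz":0,"ax":0,"ay":0.06,"az":0},{"jaw":0,"dx":0,"dy":-0.7,"dz":0,"ax":0,"ay":0.09,"az":0}]'
python3 -m jog '[{"jaw":0,"dx":0,"dy":0,"dz":0,"ax":0,"ay":0.04,"az":0},{"jaw":0,"dx":0,"dy":0,"dz":0,"ax":0,"ay":0.08,"az":0},{"jaw":0,"dx":0,"dy":0,"dz":0,"ax":0,"ay":0.12,"az":0},{"jaw":0,"dx":0,"dy":0,"dz":0,"ax":0,"ay":0.16,"az":0},{"jaw":0,"dx":0,"dy":0,"dz":0,"ax":0,"ay":0.20,"az":0},{"jaw":0,"dx":0,"dy":0,"dz":0,"ax":0,"ay":0.24,"az":0},{"jaw":0,"dx":0,"dy":0,"dz":0,"ax":0,"ay":0.28,"az":0},{"jaw":0,"dx":0,"dy":0,"dz":0,"ax":0,"ay":0.30,"az":0}]'
python3 - <<'E'
from h import *
rows([.6087,.1886,.2400],1.4556)
im,d,c=snap('wrist','w3.png');P=cloud(c,d)
m=(im.max(2)<75)&(abs(P[:,:,2]-.109)<.006); m[260:]=0
print(m.sum(), P[m].mean(0)); q=(P[m][:,:2]*1000).astype(np.float32); print(cv2.minAreaRect(q))
m=(im.max(2)<75)&(abs(P[:,:,2]-.051)<.006); m[300:]=0
n,lab,st,ce=cv2.connectedComponentsWithStats(m.astype(np.uint8)); i=1+np.argmax(st[1:,4]);print(st[i],cv2.minAreaRect((P[lab==i][:,:2]*1000).astype(np.float32)))
E
```

```text
clock: 5.55
ee_pos: [0.5849, 0.0873, 0.2446]
ee_rot: [[-0.728, 0.005, -0.686], [0.686, -0.001, -0.728], [-0.004, -1.0, -0.003]]
contact_force: [0.2, 1.0, -0.6]
gripper_width: 0.5
clock: 6.22
ee_pos: [0.5851, 0.0873, 0.2456]
ee_rot: [[0.135, 0.006, -0.991], [0.991, -0.0, 0.135], [0.001, -1.0, -0.006]]
contact_force: [0.3, -0.5, 0.0]
gripper_width: 0.497
d [ 0.863  0.048 -0.081] a [ 0.0019 -0.0064  0.0002] mm [103.5   5.8  -9.8] deg [ 0.35 -1.14  0.03]
904 [0.58309045 0.08682372 0.10740673]
((583.7755737304688, 86.81060791015625), (36.48511505126953, 12.133899688720703), 64.63164520263672)
[ 394  197  100   17 1411] ((610.501220703125, 188.64630126953125), (81.75547790527344, 12.439496994018555), 83.65623474121094)
```

View pics/w3.png

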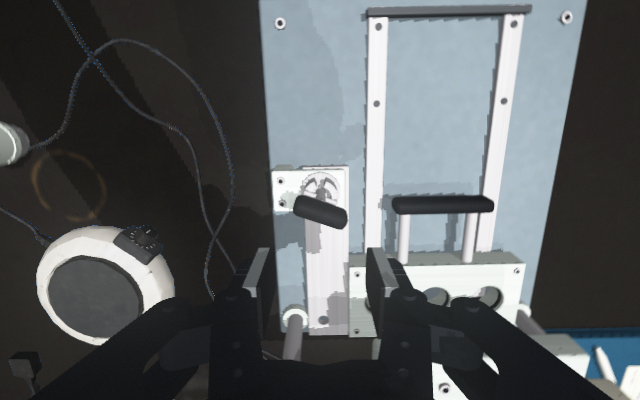

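The pin is parked, bar at (320,211): measured turn 1.24 rad, and it sits about 12 mm higher than before. Now the handle.

```bash

python3 -m jog '[{"jaw":0,"dx":0.2,"dy":0,"dz":-0.0,"ax":0,"ay":0.04,"az":0},{"jaw":0,"dx":0.4,"dy":0,"dz":-0.04,"ax":0,"ay":0.08,"az":0},{"jaw":0,"dx":0.6,"dy":0,"dz":-0.08,"ax":0,"ay":0.12,"az":0},{"jaw":0,"dx":0.86,"dy":0,"dz":-0.08,"ax":0,"ay":0.16,"az":0},{"jaw":0,"dx":0.86,"dy":0,"dz":-0.08,"ax":0,"ay":0.20,"az":0},{"jaw":0,"dx":0.86,"dy":0,"dz":-0.08,"ax":0,"ay":0.24,"az":0},{"jaw":0,"dx":0.86,"dy":0,"dz":-0.08,"ax":0,"ay":0.28,"az":0},{"jaw":0,"dx":0.86,"dy":0,"dz":-0.08,"ax":0,"ay":0.30,"az":0}]'
python3 -m jog '[{"jaw":0,"dx":0,"dy":0,"dz":0,"ax":0,"ay":0.04,"az":0},{"jaw":0,"dx":0,"dy":0,"dz":0,"ax":0,"ay":0.08,"az":0},{"jaw":0,"dx":0,"dy":0,"dz":0,"ax":0,"ay":0.12,"az":0},{"jaw":0,"dx":0,"dy":0,"dz":0,"ax":0,"ay":0.16,"az":0},{"jaw":0,"dx":0,"dy":0,"dz":0,"ax":0,"ay":0.194,"az":0},{"jaw":0,"dx":0,"dy":0,"dz":0,"ax":0,"ay":0.194,"az":0}]'
python3 - <<'E'
from h import *
rows([.6095,.1886,.1010],1.4556-np.pi/2)
print(monitor.state()['q'].round(2))
E
```

```text
clock: 6.93
ee_pos: [0.6087, 0.1886, 0.2464]
ee_rot: [[0.884, 0.006, -0.467], [0.467, 0.0, 0.884], [0.006, -1.0, -0.003]]
contact_force: [0.4, 0.7, 0.3]
gripper_width: 0.501
clock: 7.43
ee_pos: [0.6087, 0.1888, 0.247]
ee_rot: [[0.992, 0.006, 0.127], [-0.127, 0.001, 0.992], [0.006, -1.0, 0.001]]
contact_force: [-0.1, 0.3, -0.1]
gripper_width: 0.502
d [-1.000e-03  1.216e+00 -3.000e-03] a [-0.0005 -0.0039  0.002 ] mm [-1.00e-01  1.46e+02 -4.00e-01] deg [-0.08 -0.7   0.36]
[-0.76  0.55  0.57  1.65 -0.34  1.03 -0.21]
```

```bash

python3 -m jog '[{"jaw":0,"dx":0,"dy":0.3,"dz":0,"ax":0,"ay":-0.004,"az":0.002},{"jaw":0,"dx":0,"dy":0.6,"dz":0,"ax":0,"ay":-0.004,"az":0.002},{"jaw":-0.2,"dx":0,"dy":0.8,"dz":0,"ax":0,"ay":-0.004,"az":0.002},{"jaw":-0.2,"dx":0,"dy":0.95,"dz":0,"ax":0,"ay":-0.004,"az":0.002},{"jaw":-0.2,"dx":0,"dy":0.95,"dz":0,"ax":0,"ay":-0.004,"az":0.002}]'
python3 - <<'E'
from h import *
rows([.6095,.1886,.1010],1.4556-np.pi/2)
snap('wrist','w4.png')
E
```

```text
clock: 7.85
ee_pos: [0.608, 0.1887, 0.1298]
ee_rot: [[0.994, -0.004, 0.109], [-0.109, 0.0, 0.994], [-0.004, -1.0, -0.0]]
contact_force: [-0.4, -0.6, 0.4]
gripper_width: 0.402
d [0.014 0.24  0.001] a [ 0.0001  0.0018 -0.0014] mm [ 1.7 28.8  0.1] deg [ 0.02  0.32 -0.25]
```

View pics/w4.png

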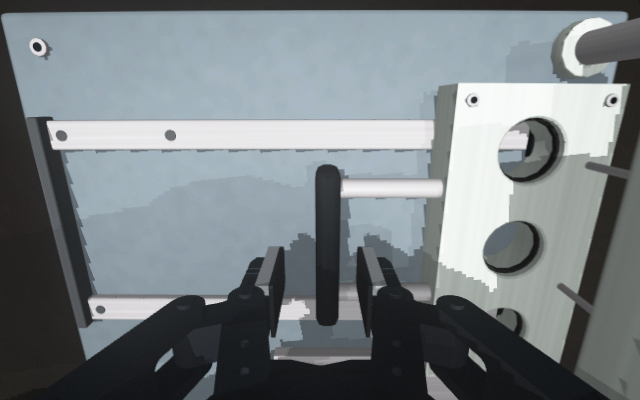

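The handle bar at (328,245) stands between the pads, and the three bores at (530,150), (512,246) and (510,322) look empty. Close and draw.

```bash

python3 -m jog '[{"jaw":-0.2,"dx":0.014,"dy":0.12,"dz":0,"ax":0,"ay":0.002,"az":-0.0014},{"jaw":-0.2,"dx":0.014,"dy":0.22,"dz":0,"ax":0,"ay":0.002,"az":-0.0014},{"jaw":-0.2,"dx":0.014,"dy":0.22,"dz":0,"ax":0,"ay":0.002,"az":-0.0014},{"jaw":-1,"dx":0.014,"dy":0.22,"dz":0,"ax":0,"ay":0.002,"az":-0.0014},{"jaw":-1,"dx":0.014,"dy":0.22,"dz":0,"ax":0,"ay":0.002,"az":-0.0014},{"jaw":-1,"dx":0.014,"dy":0.22,"dz":0,"ax":0,"ay":0.002,"az":-0.0014},{"jaw":-1,"dx":0.014,"dy":0.22,"dz":0,"ax":0,"ay":0.002,"az":-0.0014},{"jaw":-1,"dx":0.014,"dy":0.22,"dz":0,"ax":0,"ay":0.002,"az":-0.0014}]' 50
python3 - <<'E'
from h import *
s=monitor.state(); t=np.array(s['ee_pos'])+.14*np.array([-np.cos(.1152),np.sin(.1152),0]); print(t)
rows(t,-.1152)
E
```

```text
clock: 8.57
ee_pos: [0.611, 0.1887, 0.1068]
ee_rot: [[0.993, 0.003, 0.116], [-0.116, 0.001, 0.993], [0.003, -1.0, 0.001]]
contact_force: [-1.4, -0.3, 8.0]
gripper_width: 0.126
[0.47189593 0.20474772 0.10679324]
d [-1.167e+00 -4.000e-03 -1.000e-03] a [-0.0004 -0.0004  0.0011] mm [-140.    -0.5   -0.2] deg [-0.07 -0.07  0.19]
```

```bash

python3 -m jog '[{"jaw":-1,"dx":-0.15,"dy":0,"dz":0,"ax":0,"ay":0,"az":0},{"jaw":-1,"dx":-0.3,"dy":0,"dz":0,"ax":0,"ay":0,"az":0},{"jaw":-1,"dx":-0.45,"dy":0,"dz":0,"ax":0,"ay":0,"az":0},{"jaw":-1,"dx":-0.6,"dy":0,"dz":0,"ax":0,"ay":0,"az":0},{"jaw":-1,"dx":-0.75,"dy":0,"dz":0,"ax":0,"ay":0,"az":0},{"jaw":-1,"dx":-0.9,"dy":0,"dz":0,"ax":0,"ay":0,"az":0},{"jaw":-1,"dx":-0.9,"dy":0,"dz":0,"ax":0,"ay":0,"az":0}]'
python3 - <<'E'
from h import *
rows([.4719,.2047,.1068],-.1152)
E
```

```text
clock: 9.15
ee_pos: [0.5011, 0.2007, 0.1069]
ee_rot: [[0.993, 0.001, 0.115], [-0.115, 0.0, 0.993], [0.001, -1.0, 0.0]]
contact_force: [-0.2, -6.6, -7.5]
gripper_width: 0.126
d [-0.245  0.     0.005] a [-0.0001 -0.0001  0.0004] mm [-29.4   0.    0.6] deg [-0.02 -0.02  0.08]
```

```bash

python3 -m jog '[{"jaw":-1,"dx":-0.12,"dy":0,"dz":-0.005,"ax":0,"ay":0,"az":0},{"jaw":-1,"dx":-0.2,"dy":0,"dz":-0.005,"ax":0,"ay":0,"az":0},{"jaw":-1,"dx":-0.245,"dy":0,"dz":-0.005,"ax":0,"ay":0,"az":0},{"jaw":-1,"dx":-0.245,"dy":0,"dz":-0.005,"ax":0,"ay":0,"az":0},{"jaw":-1,"dx":-0.245,"dy":0,"dz":-0.005,"ax":0,"ay":0,"az":0}]'
python3 - <<'E'
from h import *
rows([.4719,.2047,.1068],-.1152)
E
```

```text
clock: 9.57
ee_pos: [0.4718, 0.2038, 0.1069]
ee_rot: [[0.993, 0.001, 0.115], [-0.115, 0.0, 0.993], [0.001, -1.0, 0.001]]
contact_force: [-0.5, 3.7, -9.9]
gripper_width: 0.125
d [0.    0.001 0.008] a [-0.0002  0.0001  0.0003] mm [0.  0.1 0.9] deg [-0.03  0.01  0.06]
```

```bash

python3 -m jog '[{"jaw":-0.3,"dx":0,"dy":0,"dz":0,"ax":0,"ay":0,"az":0},{"jaw":-0.1,"dx":0,"dy":0,"dz":0,"ax":0,"ay":0,"az":0},{"jaw":-0.1,"dx":0,"dy":-0.1,"dz":0,"ax":0,"ay":0,"az":0},{"jaw":0,"dx":0,"dy":-0.35,"dz":0,"ax":0,"ay":0,"az":0},{"jaw":0,"dx":0,"dy":-0.7,"dz":0,"ax":0,"ay":0,"az":0},{"jaw":0,"dx":0,"dy":-1.0,"dz":0,"ax":0,"ay":0,"az":0},{"jaw":0,"dx":0,"dy":-1.0,"dz":0,"ax":0,"ay":0,"az":0}]'
python3 - <<'E'
from h import *
im,d,c=snap('wrist','w5.png');P=cloud(c,d)
m=(im.max(2)<75)&(abs(P[:,:,2]-.051)<.006); m[310:]=0
n,lab,st,ce=cv2.connectedComponentsWithStats(m.astype(np.uint8)); i=1+np.argmax(st[1:,4]);rc=cv2.minAreaRect((P[lab==i][:,:2]*1000).astype(np.float32));print(st[i],rc)
print('moved',(np.array([610.0,188.6])-rc[0])@[np.cos(.1152),-np.sin(.1152)])
rows([.5838,.0872,.23],-.4660)
E
```

```text
clock: 10.15
ee_pos: [0.4743, 0.2038, 0.2339]
ee_rot: [[0.993, 0.009, 0.116], [-0.116, 0.005, 0.993], [0.008, -1.0, 0.006]]
contact_force: [1.1, 0.4, 0.8]
gripper_width: 0.502
[ 308  145   16  101 1437] ((472.180908203125, 205.79965209960938), (82.12516784667969, 11.860540390014648), 83.85337829589844)
moved 138.88262166430331
d [ 1.027  0.011 -0.861] a [-0.0019  0.1115  0.0016] mm [ 123.2    1.3 -103.3] deg [-0.35 20.07  0.29]
```

View pics/w5.png

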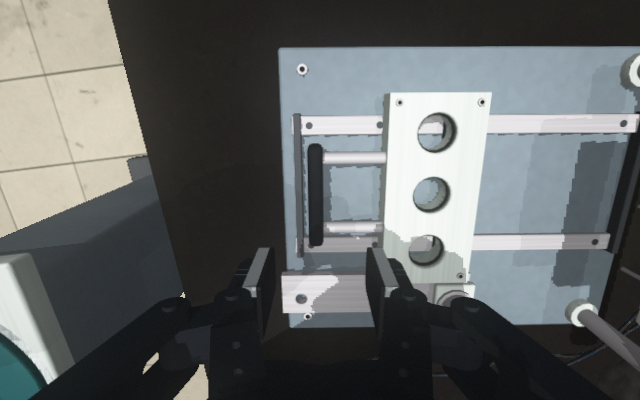

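The tray is drawn about 139–140 mm, with the handle at (315,195) and the bores at (436,132), (431,195) and (427,250). Now to the pin.

```bash

python3 -m jog '[{"jaw":0,"dx":0.2,"dy":0,"dz":-0.2,"ax":0,"ay":0.02,"az":0},{"jaw":0,"dx":0.4,"dy":0,"dz":-0.4,"ax":0,"ay":0.05,"az":0},{"jaw":0,"dx":0.6,"dy":0,"dz":-0.6,"ax":0,"ay":0.08,"az":0},{"jaw":0,"dx":0.8,"dy":0,"dz":-0.8,"ax":0,"ay":0.1,"az":0},{"jaw":0,"dx":1.0,"dy":0,"dz":-0.86,"ax":0,"ay":0.1115,"az":0},{"jaw":0,"dx":1.0,"dy":0,"dz":-0.86,"ax":0,"ay":0.1115,"az":0},{"jaw":0,"dx":1.0,"dy":0,"dz":-0.86,"ax":0,"ay":0.1115,"az":0}]'
python3 - <<'E'
from h import *
rows([.5838,.0870,.1565],-.4660)
im,d,c=snap('wrist','w6.png');P=cloud(c,d)
m=(im.max(2)<75)&(abs(P[:,:,2]-.108)<.006);m[320:]=0
n,lab,st,ce=cv2.connectedComponentsWithStats(m.astype(np.uint8)); i=1+np.argmax(st[1:,4]);print(st[i],cv2.minAreaRect((P[lab==i][:,:2]*1000).astype(np.float32)))
E
```

```text
clock: 10.78
ee_pos: [0.5811, 0.0862, 0.2311]
ee_rot: [[0.892, 0.006, 0.451], [-0.451, 0.003, 0.892], [0.004, -1.0, 0.006]]
contact_force: [-0.3, -0.2, -0.5]
gripper_width: 0.496
d [0.014 0.622 0.012] a [-0.0018 -0.0007  0.0013] mm [ 1.7 74.6  1.5] deg [-0.32 -0.12  0.24]
[ 315  191   19   57 1007] ((585.299560546875, 87.8904800415039), (36.61787796020508, 11.551239013671875), 63.7369499206543)
```

```bash

python3 -m jog '[{"jaw":0,"dx":0.017,"dy":0.2,"dz":0.015,"ax":-0.002,"ay":-0.002,"az":0.001},{"jaw":-0.1,"dx":0.017,"dy":0.4,"dz":0.015,"ax":-0.002,"ay":-0.002,"az":0.001},{"jaw":-0.2,"dx":0.017,"dy":0.61,"dz":0.015,"ax":-0.002,"ay":-0.002,"az":0.001},{"jaw":-0.2,"dx":0.017,"dy":0.61,"dz":0.015,"ax":-0.002,"ay":-0.002,"az":0.001},{"jaw":-1,"dx":0.017,"dy":0.61,"dz":0.015,"ax":-0.002,"ay":-0.002,"az":0.001},{"jaw":-1,"dx":0.017,"dy":0.61,"dz":0.015,"ax":-0.002,"ay":-0.002,"az":0.001},{"jaw":-1,"dx":0.017,"dy":0.61,"dz":0.015,"ax":-0.002,"ay":-0.002,"az":0.001},{"jaw":-1,"dx":0.017,"dy":0.61,"dz":0.015,"ax":-0.002,"ay":-0.002,"az":0.001}]' 70
python3 -m jog '[{"jaw":-1,"dx":0,"dy":-0.02,"dz":0,"ax":0,"ay":0,"az":0},{"jaw":-1,"dx":0,"dy":-0.04,"dz":0,"ax":0,"ay":0,"az":0},{"jaw":-1,"dx":0,"dy":-0.05,"dz":0,"ax":0,"ay":0,"az":0},{"jaw":-1,"dx":0,"dy":-0.05,"dz":0,"ax":0,"ay":0,"az":0}]'

```

```text
clock: 11.5
ee_pos: [0.5842, 0.0881, 0.1594]
ee_rot: [[0.896, 0.003, 0.444], [-0.444, -0.0, 0.896], [0.003, -1.0, 0.001]]
contact_force: [4.0, -2.1, -1.8]
gripper_width: 0.123
clock: 11.83
ee_pos: [0.5842, 0.0881, 0.1658]
ee_rot: [[0.896, 0.003, 0.444], [-0.444, -0.0, 0.896], [0.003, -1.0, 0.001]]
contact_force: [2.0, -3.1, -10.2]
gripper_width: 0.124
```

```bash

python3 -m jog '[{"jaw":-1,"dx":0,"dy":0,"dz":0,"ax":0,"ay":0.03,"az":0},{"jaw":-1,"dx":0,"dy":0,"dz":0,"ax":0,"ay":0.065,"az":0},{"jaw":-1,"dx":0,"dy":0,"dz":0,"ax":0,"ay":0.1,"az":0},{"jaw":-1,"dx":0,"dy":0,"dz":0,"ax":0,"ay":0.135,"az":0},{"jaw":-1,"dx":0,"dy":0,"dz":0,"ax":0,"ay":0.17,"az":0},{"jaw":-1,"dx":0,"dy":0,"dz":0,"ax":0,"ay":0.2,"az":0},{"jaw":-1,"dx":0,"dy":0,"dz":0,"ax":0,"ay":0.2,"az":0}]'
python3 -m jog '[{"jaw":-1,"dx":0,"dy":0,"dz":0,"ax":0,"ay":0.03,"az":0},{"jaw":-1,"dx":0,"dy":0,"dz":0,"ax":0,"ay":0.065,"az":0},{"jaw":-1,"dx":0,"dy":0,"dz":0,"ax":0,"ay":0.1,"az":0},{"jaw":-1,"dx":0,"dy":0,"dz":0,"ax":0,"ay":0.135,"az":0},{"jaw":-1,"dx":0,"dy":0,"dz":0,"ax":0,"ay":0.17,"az":0},{"jaw":-1,"dx":0,"dy":0,"dz":0,"ax":0,"ay":0.19,"az":0},{"jaw":-1,"dx":0,"dy":0,"dz":0,"ax":0,"ay":0.19,"az":0}]'
python3 - <<'E'
from h import *
s=monitor.state();print(s['q'].round(2),s['moment'].round(2))
rows(s['ee_pos'],-.1135-np.pi/2)
E
```

```text
clock: 12.42
ee_pos: [0.5843, 0.0882, 0.1657]
ee_rot: [[0.458, 0.003, 0.889], [-0.889, -0.001, 0.458], [0.002, -1.0, 0.003]]
contact_force: [5.3, -2.5, -10.0]
gripper_width: 0.126
clock: 13.0
ee_pos: [0.5845, 0.0881, 0.1656]
ee_rot: [[-0.125, 0.004, 0.992], [-0.992, -0.001, -0.125], [0.001, -1.0, 0.004]]
contact_force: [5.2, -4.8, -10.5]
gripper_width: 0.12
[-0.87  0.73  0.93  1.83 -0.71  0.95 -1.31] [-0.7  -1.26 -0.03]
d [0. 0. 0.] a [-0.0013 -0.0038  0.0003] mm [0. 0. 0.] deg [-0.23 -0.69  0.06]
```

```bash

python3 -m jog '[{"jaw":-1,"dx":0,"dy":0.03,"dz":0,"ax":0,"ay":-0.0038,"az":0},{"jaw":-1,"dx":0,"dy":0.06,"dz":0,"ax":0,"ay":-0.0038,"az":0},{"jaw":-1,"dx":0,"dy":0.075,"dz":0,"ax":0,"ay":-0.0038,"az":0},{"jaw":-1,"dx":0,"dy":0.075,"dz":0,"ax":0,"ay":-0.0038,"az":0}]'
python3 -m jog '[{"jaw":-1,"dx":0,"dy":0.02,"dz":0,"ax":0,"ay":0,"az":0},{"jaw":-1,"dx":0,"dy":0.04,"dz":0,"ax":0,"ay":0,"az":0},{"jaw":-1,"dx":0,"dy":0.06,"dz":0,"ax":0,"ay":0,"az":0},{"jaw":-1,"dx":0,"dy":0.075,"dz":0,"ax":0,"ay":0,"az":0},{"jaw":-1,"dx":0,"dy":0.075,"dz":0,"ax":0,"ay":0,"az":0}]'

```

```text
clock: 13.33
ee_pos: [0.5846, 0.0881, 0.1561]
ee_rot: [[-0.113, 0.004, 0.994], [-0.994, -0.002, -0.113], [0.001, -1.0, 0.004]]
contact_force: [4.8, -2.7, -7.9]
gripper_width: 0.119
clock: 13.75
ee_pos: [0.585, 0.088, 0.1477]
ee_rot: [[-0.113, 0.005, 0.994], [-0.994, -0.001, -0.113], [0.0, -1.0, 0.005]]
contact_force: [-0.6, -2.6, 5.4]
gripper_width: 0.12
```

```bash

python3 -m jog '[{"jaw":-0.3,"dx":0,"dy":0,"dz":0,"ax":0,"ay":0,"az":0},{"jaw":-0.1,"dx":0,"dy":0,"dz":0,"ax":0,"ay":0,"az":0},{"jaw":-0.1,"dx":0,"dy":-0.1,"dz":0,"ax":0,"ay":0,"az":0},{"jaw":0,"dx":0,"dy":-0.35,"dz":0,"ax":0,"ay":0,"az":0},{"jaw":0,"dx":0,"dy":-0.7,"dz":0,"ax":0,"ay":-0.03,"az":0},{"jaw":0,"dx":0,"dy":-1.0,"dz":0,"ax":0,"ay":-0.07,"az":0},{"jaw":0,"dx":0,"dy":-1.0,"dz":0,"ax":0,"ay":-0.10,"az":0},{"jaw":0,"dx":0,"dy":-1.0,"dz":0,"ax":0,"ay":-0.14,"az":0}]'
python3 -m jog '[{"jaw":0.3,"dx":0,"dy":0,"dz":0,"ax":0,"ay":-0.04,"az":0},{"jaw":0.3,"dx":0,"dy":0,"dz":0,"ax":0,"ay":-0.08,"az":0},{"jaw":0.3,"dx":0,"dy":0,"dz":0,"ax":0,"ay":-0.12,"az":0},{"jaw":0.3,"dx":0,"dy":0,"dz":0,"ax":0,"ay":-0.16,"az":0},{"jaw":0.3,"dx":0,"dy":0,"dz":0,"ax":0,"ay":-0.2,"az":0},{"jaw":0.3,"dx":0,"dy":0,"dz":0,"ax":0,"ay":-0.24,"az":0},{"jaw":0.3,"dx":0,"dy":0,"dz":0,"ax":0,"ay":-0.28,"az":0},{"jaw":0.3,"dx":0,"dy":0,"dz":0,"ax":0,"ay":-0.32,"az":0}]'
cat >> h.py <<'E'
def dark(P,im,z,vmax=320,tol=.006):
    m=(im.max(2)<75)&(abs(P[:,:,2]-z)<tol);m[vmax:]=0
    n,lab,st,ce=cv2.connectedComponentsWithStats(m.astype(np.uint8)); i=1+np.argmax(st[1:,4]);print(st[i],cv2.minAreaRect((P[lab==i][:,:2]*1000).astype(np.float32)),'z',P[lab==i][:,2].mean())
E
python3 - <<'E'
from h import *
im,d,c=snap('wrist','w7.png');P=cloud(c,d)
dark(P,im,.1,tol=.016)
rows([.5,-.19,.25],-.1135)
im,d,c=snap('scene');P=cloud(c,d)
for n in ('top','scene'):
    im,d,c=snap(n,n+'1.png');P=cloud(c,d); hsv=cv2.cvtColor(im,cv2.COLOR_RGB2HSV)
    m=(P[:,:,2]>.022)&(P[:,:,2]<.055)&(hsv[:,:,2]>140)&(hsv[:,:,1]<60)&(P[:,:,0]>.35)&(P[:,:,0]<.7)
    k,lab,st,ce=cv2.connectedComponentsWithStats(m.astype(np.uint8))
    for i in range(1,k):
        if 20<st[i,4]<1500: print(n,st[i],np.round(P[lab==i].mean(0),3),np.round(onz(c,*(st[i,:2]+st[i,2:4]/2-.5),.042),3))
E
```

```text
clock: 14.42
ee_pos: [0.5851, 0.0883, 0.2706]
ee_rot: [[0.324, 0.008, 0.946], [-0.946, 0.0, 0.324], [0.002, -1.0, 0.008]]
contact_force: [-0.3, -0.5, -1.4]
gripper_width: 0.498
clock: 15.08
ee_pos: [0.585, 0.0881, 0.2716]
ee_rot: [[0.971, 0.009, 0.237], [-0.237, 0.001, 0.971], [0.008, -1.0, 0.003]]
contact_force: [-0.4, 0.3, -0.3]
gripper_width: 0.652
[295 189  49  22 789] ((585.1022338867188, 87.64639282226562), (11.382609367370605, 38.02680587768555), 83.53492736816406) z 0.09479338314958731
d [-0.164  0.173 -2.418] a [-0.0007 -0.0369  0.0027] mm [ -19.7   20.8 -290.2] deg [-0.12 -6.65  0.49]
top [425 162  19  12  58] [ 0.668 -0.423  0.039] [ 0.673 -0.431  0.042]
top [347 169  33  28 320] [ 0.641 -0.145  0.033] [ 0.644 -0.14   0.042]
top [432 185  19  16  67] [ 0.563 -0.43   0.039] [ 0.565 -0.437  0.042]
top [260 202  25  31 427] [0.562 0.229 0.044] [0.545 0.23  0.042]
top [378 209  10  11  77] [ 0.507 -0.195  0.037] [ 0.505 -0.195  0.042]
top [414 221  11  11  84] [ 0.443 -0.327  0.037] [ 0.44  -0.326  0.042]
top [469 220  20  10  62] [ 0.416 -0.551  0.047] [ 0.418 -0.554  0.042]
top [215 227  10  11  32] [0.504 0.43  0.04 ] [0.51  0.433 0.042]
scene [173  99   9   5  31] [0.663 2.278 0.039] [0.664 2.268 0.042]
scene [258 172  11   9  77] [0.514 0.421 0.038] [0.512 0.415 0.042]
scene [ 269  181   66   36 1006] [0.538 0.141 0.04 ] [0.527 0.142 0.042]
scene [367 214  42  23 399] [ 0.635 -0.174  0.033] [ 0.64  -0.173  0.042]
scene [353 238  13  14 158] [ 0.507 -0.201  0.037] [ 0.502 -0.207  0.042]
scene [402 254  26  17 133] [ 0.582 -0.34   0.026] [ 0.564 -0.356  0.042]
scene [481 267  17  13 163] [ 0.679 -0.493  0.038] [ 0.677 -0.495  0.042]
scene [366 269  15  16 212] [ 0.443 -0.334  0.037] [ 0.438 -0.34   0.042]
scene [436 276  43  24 409] [ 0.556 -0.487  0.04 ] [ 0.569 -0.485  0.042]
scene [426 316  22  31 190] [ 0.416 -0.554  0.049] [ 0.425 -0.549  0.042]
```

```bash

python3 -m jog '[{"jaw":0.4,"dx":-0.05,"dy":0,"dz":-0.3,"ax":0,"ay":0,"az":0},{"jaw":0.4,"dx":-0.1,"dy":0,"dz":-0.6,"ax":0,"ay":0,"az":0},{"jaw":0.4,"dx":-0.16,"dy":0,"dz":-1.0,"ax":0,"ay":0,"az":0},{"jaw":0.4,"dx":-0.16,"dy":0,"dz":-1.0,"ax":0,"ay":0,"az":0}]'
python3 -m jog '[{"jaw":0.4,"dx":0,"dy":0.05,"dz":-0.3,"ax":0,"ay":0,"az":0},{"jaw":0.4,"dx":0,"dy":0.1,"dz":-0.6,"ax":0,"ay":0,"az":0},{"jaw":0.4,"dx":0,"dy":0.17,"dz":-1.0,"ax":0,"ay":0,"az":0},{"jaw":0.4,"dx":0,"dy":0.17,"dz":-1.0,"ax":0,"ay":0,"az":0}]'
python3 -m jog '[{"jaw":0.4,"dx":0,"dy":0,"dz":-0.2,"ax":0,"ay":-0.03,"az":0.002},{"jaw":0.4,"dx":0,"dy":0,"dz":-0.4,"ax":0,"ay":-0.037,"az":0.002},{"jaw":0.4,"dx":0,"dy":0,"dz":-0.4,"ax":0,"ay":-0.037,"az":0.002},{"jaw":0.4,"dx":0,"dy":0,"dz":-0.4,"ax":0,"ay":-0.037,"az":0.002}]'
cat >> h.py <<'E'
def bush(im,d,c,guess):
    P=cloud(c,d); hsv=cv2.cvtColor(im,cv2.COLOR_RGB2HSV)
    m=(abs(P[:,:,2]-.042)<.008)&(hsv[:,:,2]>130)&(hsv[:,:,1]<60)&(np.hypot(P[:,:,0]-guess[0],P[:,:,1]-guess[1])<.035)
    cn=max(cv2.findContours(m.astype(np.uint8),0,1)[0],key=cv2.contourArea)
    pts=np.array([onz(c,u,v,.042)[:2] for u,v in cn[:,0]])
    (x,y),rad=cv2.minEnclosingCircle((pts*1000).astype(np.float32))
    print('bush',round(x,1),round(y,1),'rad',round(rad,1),'area',m.sum(),'mean',np.round(P[m].mean(0),4)); return x/1000,y/1000
E
python3 - <<'E'
from h import *
im,d,c=snap('wrist','w8.png')
x,y=bush(im,d,c,(.506,-.197))
rows([x,y,.15],-.1135)
E
```

```text
clock: 15.62
ee_pos: [0.5342, -0.0295, 0.2712]
ee_rot: [[0.966, 0.008, 0.258], [-0.258, -0.0, 0.966], [0.008, -1.0, 0.002]]
contact_force: [-0.7, -2.0, 0.4]
gripper_width: 0.698
clock: 15.95
ee_pos: [0.5008, -0.1514, 0.2504]
ee_rot: [[0.963, 0.007, 0.269], [-0.269, -0.002, 0.963], [0.008, -1.0, 0.0]]
contact_force: [-0.3, -1.5, 0.6]
gripper_width: 0.696
clock: 16.28
ee_pos: [0.4876, -0.1987, 0.2506]
ee_rot: [[0.987, 0.001, 0.162], [-0.162, -0.001, 0.987], [0.001, -1.0, -0.001]]
contact_force: [0.1, 0.2, 0.6]
gripper_width: 0.703
bush 509.7 -194.2 rad 19.3 area 1180 mean [ 0.51   -0.1947  0.0399]
d [0.172 0.838 0.056] a [ 0.0001 -0.0148  0.0004] mm [ 20.7 100.5   6.8] deg [ 0.01 -2.66  0.08]
```

View pics/w8.png

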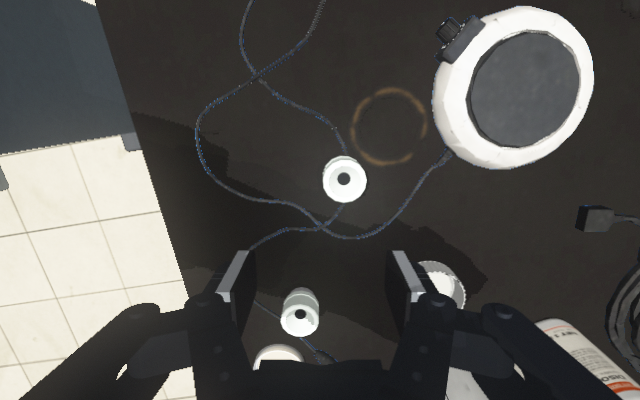

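The bushing at (344,180) is centred where it was measured. The second stands at (300,313), with the dish by (445,285).

```bash

python3 -m jog '[{"jaw":0.5,"dx":0.1,"dy":0.2,"dz":0.056,"ax":0,"ay":-0.015,"az":0},{"jaw":0.5,"dx":0.172,"dy":0.5,"dz":0.056,"ax":0,"ay":-0.015,"az":0},{"jaw":0.5,"dx":0.172,"dy":0.83,"dz":0.056,"ax":0,"ay":-0.015,"az":0},{"jaw":0.5,"dx":0.172,"dy":0.83,"dz":0.056,"ax":0,"ay":-0.015,"az":0},{"jaw":0.5,"dx":0.172,"dy":0.83,"dz":0.056,"ax":0,"ay":-0.015,"az":0}]'
python3 - <<'E'
from h import *
im,d,c=snap('wrist','w9.png')
x,y=bush(im,d,c,(.5097,-.1942))
rows([x,y,.094],-.1135)
E
```

```text
clock: 16.75
ee_pos: [0.5092, -0.1934, 0.1503]
ee_rot: [[0.994, -0.002, 0.113], [-0.113, -0.0, 0.994], [-0.002, -1.0, -0.0]]
contact_force: [-0.1, 0.7, 0.9]
gripper_width: 0.752
bush 510.3 -193.4 rad 19.8 area 2545 mean [ 0.5099 -0.1944  0.0399]
d [0.002 0.483 0.005] a [ 0.0002 -0.      0.0003] mm [ 0.3 58.   0.6] deg [ 0.03 -0.01  0.05]
```

```bash

python3 -m jog '[{"jaw":0.5,"dx":0.005,"dy":0.2,"dz":-0.003,"ax":0,"ay":0,"az":0},{"jaw":0.4,"dx":0.005,"dy":0.4,"dz":-0.003,"ax":0,"ay":0,"az":0},{"jaw":0.3,"dx":0.005,"dy":0.47,"dz":-0.003,"ax":0,"ay":0,"az":0},{"jaw":0.2,"dx":0.005,"dy":0.47,"dz":-0.003,"ax":0,"ay":0,"az":0},{"jaw":-1,"dx":0.005,"dy":0.47,"dz":-0.003,"ax":0,"ay":0,"az":0},{"jaw":-1,"dx":0.005,"dy":0.47,"dz":-0.003,"ax":0,"ay":0,"az":0},{"jaw":-1,"dx":0.005,"dy":0.47,"dz":-0.003,"ax":0,"ay":0,"az":0},{"jaw":-1,"dx":0.005,"dy":0.47,"dz":-0.003,"ax":0,"ay":0,"az":0}]' 70
python3 - <<'E'
from h import *
s=monitor.state();print(s['ee_pos'])
im,d,c=snap('wrist','w10.png')
E
```

```text
clock: 17.47
ee_pos: [0.5113, -0.1947, 0.0978]
ee_rot: [[0.994, 0.003, 0.114], [-0.114, -0.001, 0.994], [0.003, -1.0, -0.001]]
contact_force: [-3.8, 0.4, 7.2]
gripper_width: 0.419
[ 0.51130176 -0.19474552  0.09784116]
```

View pics/w10.png

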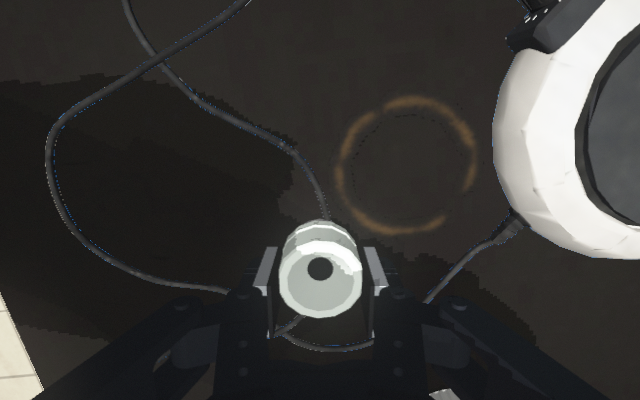

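The bushing is held square between the pads at (320,270). Lift it and go over the tray.

```bash

python3 -m jog '[{"jaw":-1,"dx":0,"dy":-0.1,"dz":0,"ax":0,"ay":0,"az":0},{"jaw":-1,"dx":0,"dy":-0.3,"dz":0,"ax":0,"ay":0,"az":0},{"jaw":-1,"dx":0,"dy":-0.55,"dz":0,"ax":0,"ay":0,"az":0},{"jaw":-1,"dx":0,"dy":-0.8,"dz":0,"ax":0,"ay":0,"az":0},{"jaw":-1,"dx":0,"dy":-1.0,"dz":0.0,"ax":0,"ay":0,"az":0},{"jaw":-1,"dx":0,"dy":-1.0,"dz":0.0,"ax":0,"ay":0,"az":0}]'
python3 -m jog '[{"jaw":-1,"dx":0,"dy":-0.1,"dz":0.1,"ax":0,"ay":0,"az":0},{"jaw":-1,"dx":0,"dy":-0.3,"dz":0.3,"ax":0,"ay":0,"az":0},{"jaw":-1,"dx":0,"dy":-0.4,"dz":0.5,"ax":0,"ay":0,"az":0},{"jaw":-1,"dx":0,"dy":-0.4,"dz":0.7,"ax":0,"ay":0,"az":0},{"jaw":-1,"dx":0,"dy":-0.4,"dz":0.95,"ax":0,"ay":0,"az":0},{"jaw":-1,"dx":0,"dy":-0.4,"dz":0.95,"ax":0,"ay":0,"az":0}]'
python3 -m jog '[{"jaw":-1,"dx":0,"dy":0,"dz":0.25,"ax":0,"ay":0,"az":0},{"jaw":-1,"dx":0,"dy":0,"dz":0.5,"ax":0,"ay":0,"az":0},{"jaw":-1,"dx":0,"dy":0,"dz":0.75,"ax":0,"ay":0,"az":0},{"jaw":-1,"dx":0,"dy":0,"dz":0.95,"ax":0,"ay":0,"az":0},{"jaw":-1,"dx":0,"dy":0,"dz":0.95,"ax":0,"ay":0,"az":0}]'
python3 -m jog '[{"jaw":-1,"dx":0.04,"dy":0,"dz":0.25,"ax":0,"ay":0,"az":0},{"jaw":-1,"dx":0.08,"dy":0,"dz":0.5,"ax":0,"ay":0,"az":0},{"jaw":-1,"dx":0.13,"dy":0,"dz":0.75,"ax":0,"ay":0,"az":0},{"jaw":-1,"dx":0.13,"dy":0,"dz":0.9,"ax":0,"ay":0,"az":0},{"jaw":-1,"dx":0.13,"dy":0,"dz":0.9,"ax":0,"ay":0,"az":0},{"jaw":-1,"dx":0.13,"dy":0,"dz":0.9,"ax":0,"ay":0,"az":0}]'
python3 - <<'E'
from h import *
im,d,c=snap('wrist','w11.png'); P=cloud(c,d); np.savez('w11.npz',im=im,d=d,**{k:np.array(v) for k,v in c.items()})
E
```

```text
clock: 18.02
ee_pos: [0.5124, -0.1957, 0.2242]
ee_rot: [[0.993, 0.011, 0.115], [-0.115, -0.002, 0.993], [0.011, -1.0, -0.001]]
contact_force: [1.2, -0.3, 0.1]
gripper_width: 0.419
clock: 18.52
ee_pos: [0.5256, -0.0771, 0.2732]
ee_rot: [[0.994, 0.012, 0.109], [-0.109, 0.0, 0.994], [0.012, -1.0, 0.002]]
contact_force: [0.4, 0.6, -1.4]
gripper_width: 0.417
clock: 18.93
ee_pos: [0.5383, 0.041, 0.2743]
ee_rot: [[0.995, 0.013, 0.104], [-0.104, 0.002, 0.995], [0.012, -1.0, 0.003]]
contact_force: [0.5, 0.0, -1.4]
gripper_width: 0.415
clock: 19.43
ee_pos: [0.5649, 0.1471, 0.2756]
ee_rot: [[0.995, 0.013, 0.103], [-0.103, 0.002, 0.995], [0.013, -1.0, 0.003]]
contact_force: [0.4, -1.3, -1.6]
gripper_width: 0.414
```

View pics/w11.png

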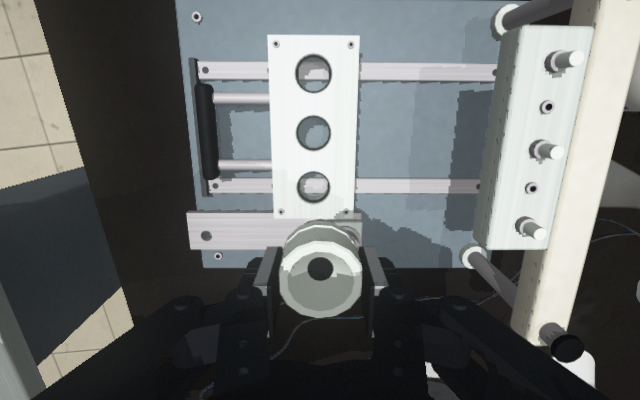

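The bores show at (313,73), (313,132) and (313,187), and the bushing is held below them. Measure the bore rims.

```bash
cat >> h.py <<'E'
def bores(im,d,c):
    P=cloud(c,d); m=((im.min(2)>120)&(abs(P[:,:,2]-.046)<.006)).astype(np.uint8)
    cs,h=cv2.findContours(m,cv2.RETR_CCOMP,cv2.CHAIN_APPROX_NONE); out=[]
    for cn,hh in zip(cs,h[0]):
        if hh[3]>=0 and cv2.contourArea(cn)>250:
            pts=np.array([onz(c,u,v,.046)[:2] for u,v in cn[:,0]])*1000
            A=np.c_[2*pts,np.ones(len(pts))]; s=np.linalg.lstsq(A,(pts**2).sum(1),rcond=None)[0]
            rr=np.sqrt(s[2]+s[0]**2+s[1]**2); print('bore px',cn[:,0].mean(0).round(),'c',s[:2].round(1),'r',rr.round(1), 'std',np.std(np.hypot(*(pts-s[:2]).T)).round(2)); out.append(s[:2]/1000)
    return out
E
python3 - <<'E'
from h import *
z=np.load('w11.npz'); c={k:z[k] for k in z.files}
b=bores(z['im'],z['d'],c)
P=cloud(c,z['d']); print('tray z',np.median(P[190:205,285:300,2]), 'head', [P[v,320].round(4) for v in (240,252,300)])
dark(P,z['im'],.051,vmax=300)
rows([.572,.2452,.25],-.1135)
E
```

```text
bore px [313. 187.] c [560.8 145. ] r 15.5 std 0.27
bore px [313. 133.] c [566.2 194.6] r 15.5 std 0.23
bore px [313.  73.] c [571.7 243.9] r 15.5 std 0.22
tray z 0.04576627272787248 head [array([0.5674, 0.1652, 0.2181]), array([0.5668, 0.1593, 0.2171]), array([0.5643, 0.1353, 0.216 ])]
[ 194   83   23   97 1422] ((472.07403564453125, 204.79872131347656), (82.91032409667969, 13.017231941223145), 84.09618377685547) z 0.05154452330137702
d [-0.03   0.215  0.828] a [-0.001   0.0029  0.0041] mm [-3.6 25.8 99.3] deg [-0.18  0.52  0.74]
```

```bash
cat >> h.py <<'E'
def held(im,d,c,tcp,top):
    P=cloud(c,d); m=((im.min(2)>90)&(np.ptp(im.astype(int),axis=2)<40)&(abs(P[:,:,2]-top)<.004)&(np.hypot(P[:,:,0]-tcp[0],P[:,:,1]-tcp[1])<.03)).astype(np.uint8)
    cn=max(cv2.findContours(m,0,1)[0],key=cv2.contourArea)
    pts=np.array([onz(c,u,v,top)[:2] for u,v in cn[:,0]])*1000
    (x,y),rad=cv2.minEnclosingCircle(pts.astype(np.float32)); print('held enc',round(x,1),round(y,1),round(rad,1),'z',np.median(P[m>0][:,2]).round(4),'tcp',np.round(tcp,4))
E
python3 - <<'E'
from h import *
z=np.load('w11.npz'); c={k:z[k] for k in z.files}
s=monitor.state(); held(z['im'],z['d'],c,s['ee_pos'],.2182)
E
```

```text
held enc 565.6 147.5 19.9 z 0.2189 tcp [0.5649 0.146  0.2756]
```

```bash

python3 -m jog '[{"jaw":-1,"dx":-0.0,"dy":0,"dz":0.2,"ax":0,"ay":0.003,"az":0.004},{"jaw":-1,"dx":-0.0,"dy":0.1,"dz":0.4,"ax":0,"ay":0.003,"az":0.004},{"jaw":-1,"dx":-0.03,"dy":0.3,"dz":0.65,"ax":0,"ay":0.003,"az":0.004},{"jaw":-1,"dx":-0.03,"dy":0.5,"dz":0.82,"ax":0,"ay":0.003,"az":0.004},{"jaw":-1,"dx":-0.03,"dy":0.7,"dz":0.82,"ax":0,"ay":0.003,"az":0.004},{"jaw":-1,"dx":-0.03,"dy":0.8,"dz":0.82,"ax":0,"ay":0.003,"az":0.004},{"jaw":-1,"dx":-0.03,"dy":0.8,"dz":0.82,"ax":0,"ay":0.003,"az":0.004}]'
python3 - <<'E'
from h import *
rows([.5717,.2433,.150],-.1115)
E
```

```text
clock: 20.07
ee_pos: [0.5722, 0.2423, 0.178]
ee_rot: [[0.993, -0.002, 0.115], [-0.115, 0.001, 0.993], [-0.002, -1.0, 0.0]]
contact_force: [0.2, 0.2, -1.2]
gripper_width: 0.415
d [-0.005  0.234  0.008] a [-0.0001 -0.0013 -0.0007] mm [-0.6 28.   0.9] deg [-0.02 -0.24 -0.12]
```

```bash

python3 -m jog '[{"jaw":-1,"dx":-0.005,"dy":0.1,"dz":0.008,"ax":0,"ay":-0.0013,"az":0},{"jaw":-1,"dx":-0.005,"dy":0.2,"dz":0.008,"ax":0,"ay":-0.0013,"az":0},{"jaw":-1,"dx":-0.005,"dy":0.26,"dz":0.008,"ax":0,"ay":-0.0013,"az":0},{"jaw":-1,"dx":-0.005,"dy":0.26,"dz":0.008,"ax":0,"ay":-0.0013,"az":0},{"jaw":-1,"dx":-0.005,"dy":0.29,"dz":0.008,"ax":0,"ay":-0.0013,"az":0},{"jaw":-1,"dx":-0.005,"dy":0.31,"dz":0.008,"ax":0,"ay":-0.0013,"az":0},{"jaw":-1,"dx":-0.005,"dy":0.32,"dz":0.008,"ax":0,"ay":-0.0013,"az":0},{"jaw":-1,"dx":-0.005,"dy":0.32,"dz":0.008,"ax":0,"ay":-0.0013,"az":0}]'
python3 - <<'E'
from h import *
s=monitor.state();print(s['contact_force'].round(1),s['moment'].round(2));rows([.5717,.2433,.128],-.1115)
E
```

```text
clock: 20.73
ee_pos: [0.5719, 0.2437, 0.1399]
ee_rot: [[0.994, -0.001, 0.111], [-0.111, 0.001, 0.994], [-0.001, -1.0, 0.001]]
contact_force: [1.3, 2.2, -1.5]
gripper_width: 0.413
[ 1.3  2.2 -1.5] [ 0.58 -0.43  0.06]
d [-0.001  0.099 -0.004] a [-0.0003  0.0001 -0.0004] mm [-0.1 11.9 -0.4] deg [-0.06  0.01 -0.08]
```

```bash

python3 -m jog '[{"jaw":-1,"dx":0,"dy":0.015,"dz":0,"ax":0,"ay":0,"az":0},{"jaw":-1,"dx":0,"dy":0.03,"dz":0,"ax":0,"ay":0,"az":0},{"jaw":-1,"dx":0,"dy":0.045,"dz":0,"ax":0,"ay":0,"az":0},{"jaw":-1,"dx":0,"dy":0.06,"dz":0,"ax":0,"ay":0,"az":0},{"jaw":-1,"dx":0,"dy":0.06,"dz":0,"ax":0,"ay":0,"az":0}]'
python3 -m jog '[{"jaw":-1,"dx":0,"dy":0.015,"dz":0,"ax":0,"ay":0,"az":0},{"jaw":-1,"dx":0,"dy":0.025,"dz":0,"ax":0,"ay":0,"az":0},{"jaw":-1,"dx":0,"dy":0.035,"dz":0,"ax":0,"ay":0,"az":0},{"jaw":-1,"dx":0,"dy":0.035,"dz":0,"ax":0,"ay":0,"az":0}]'

```

```text
clock: 21.15
ee_pos: [0.572, 0.2439, 0.1326]
ee_rot: [[0.994, -0.001, 0.111], [-0.111, 0.001, 0.994], [-0.001, -1.0, 0.001]]
contact_force: [1.4, 3.4, -4.3]
gripper_width: 0.412
clock: 21.48
ee_pos: [0.572, 0.244, 0.1284]
ee_rot: [[0.994, -0.001, 0.111], [-0.111, 0.002, 0.994], [-0.001, -1.0, 0.002]]
contact_force: [1.3, 2.5, -0.2]
gripper_width: 0.416
```

```bash

python3 -m jog '[{"jaw":-1,"dx":0,"dy":0.01,"dz":0,"ax":0,"ay":0,"az":0},{"jaw":-1,"dx":0,"dy":0.016,"dz":0,"ax":0,"ay":0,"az":0},{"jaw":-1,"dx":0,"dy":0.016,"dz":0,"ax":0,"ay":0,"az":0}]'
python3 -m jog '[{"jaw":-1,"dx":0,"dy":0.01,"dz":0,"ax":0,"ay":0,"az":0},{"jaw":-1,"dx":0,"dy":0.016,"dz":0,"ax":0,"ay":0,"az":0},{"jaw":-1,"dx":0,"dy":0.016,"dz":0,"ax":0,"ay":0,"az":0}]'
python3 - <<'E'
from h import *
s=monitor.state();im,d,c=snap('wrist','w12.png');held(im,d,c,s['ee_pos'],.072);P=cloud(c,d)
rim=(abs(P[:,:,0]-.572)<.022)&(abs(P[:,:,1]-.244)<.022)&(im.min(2)>90); print(np.percentile(P[rim][:,2],[50,80,95]),s['contact_force'])
E
```

```text
clock: 21.73
ee_pos: [0.5731, 0.244, 0.1277]
ee_rot: [[0.994, 0.002, 0.111], [-0.111, 0.003, 0.994], [0.001, -1.0, 0.003]]
contact_force: [0.4, 0.7, 16.5]
gripper_width: 0.416
clock: 21.98
ee_pos: [0.5738, 0.2439, 0.1276]
ee_rot: [[0.994, 0.003, 0.111], [-0.111, 0.004, 0.994], [0.003, -1.0, 0.004]]
contact_force: [-8.6, -1.3, 30.7]
gripper_width: 0.413
held enc 574.1 245.0 19.5 z 0.0713 tcp [0.5738 0.2439 0.1276]
[0.06743869 0.07167694 0.07805267] [-8.56569088 -1.27558436 30.69568885]
```

Force rises sharply at z 0.1277, which is the height predicted for home (0.1278). The head's top reads 0.0713 against 0.072. Release and check.

```bash

python3 -m jog '[{"jaw":-1,"dx":-0.01,"dy":-0.02,"dz":0,"ax":0,"ay":0,"az":0},{"jaw":0.1,"dx":-0.01,"dy":-0.02,"dz":0,"ax":0,"ay":0,"az":0},{"jaw":0.3,"dx":-0.01,"dy":-0.02,"dz":0,"ax":0,"ay":0,"az":0},{"jaw":0.4,"dx":-0.01,"dy":-0.05,"dz":0,"ax":0,"ay":0,"az":0},{"jaw":0.4,"dx":-0.01,"dy":-0.3,"dz":0,"ax":0,"ay":0,"az":0},{"jaw":0.4,"dx":-0.01,"dy":-0.6,"dz":0,"ax":0,"ay":0,"az":0},{"jaw":0.4,"dx":-0.01,"dy":-0.9,"dz":0,"ax":0,"ay":0,"az":0},{"jaw":0.4,"dx":-0.01,"dy":-0.9,"dz":0,"ax":0,"ay":0,"az":0}]'
python3 -m jog '[{"jaw":0.4,"dx":0,"dy":-0.1,"dz":-0.3,"ax":0,"ay":0,"az":0},{"jaw":0.4,"dx":0,"dy":-0.3,"dz":-0.6,"ax":0,"ay":0,"az":0},{"jaw":0.4,"dx":0,"dy":-0.3,"dz":-0.9,"ax":0,"ay":0,"az":0},{"jaw":0.4,"dx":0,"dy":-0.3,"dz":-0.9,"ax":0,"ay":0,"az":0},{"jaw":0.4,"dx":0,"dy":-0.3,"dz":-0.9,"ax":0,"ay":0,"az":0}]'
cat >> h.py <<'E'
def home(im,d,c,xy):
    P=cloud(c,d); r_=np.hypot(P[:,:,0]-xy[0],P[:,:,1]-xy[1])
    m=(r_<.021)&(P[:,:,2]>.062); t=(abs(P[:,:,2]-.046)<.008)&(r_>.022)&(r_<.035)&(im.min(2)>120)
    z=P[m][:,2]; print('head top z pct',np.percentile(z,[50,75,90]).round(4),m.sum(),'tray',np.median(P[t][:,2]).round(4))
    # plane tilt of upper ring
    q=P[m&(abs(P[:,:,2]-np.percentile(z,75))<.004)]; A=np.c_[q[:,:2],np.ones(len(q))]; print('slope',np.linalg.lstsq(A,q[:,2],rcond=None)[0][:2].round(3),'c',q.mean(0).round(4))
E
python3 - <<'E'
from h import *
im,d,c=snap('wrist','w13.png');home(im,d,c,(.572,.244))
bores(im,d,c)
rows([.445,-.32,.25],-.1115)
x=snap('top');bush(*x,(.442,-.329))
E
```

```text
clock: 22.7
ee_pos: [0.5745, 0.2437, 0.2422]
ee_rot: [[0.994, 0.01, 0.112], [-0.112, 0.007, 0.994], [0.009, -1.0, 0.008]]
contact_force: [0.7, -0.4, 1.2]
gripper_width: 0.698
clock: 23.12
ee_pos: [0.562, 0.1339, 0.2779]
ee_rot: [[0.993, 0.011, 0.116], [-0.116, 0.008, 0.993], [0.01, -1.0, 0.009]]
contact_force: [0.2, 1.6, -0.4]
gripper_width: 0.699
head top z pct [0.0742 0.0769 0.0785] 1895 tray 0.0458
slope [-0.012  0.135] c [0.5724 0.242  0.0764]
bore px [315. 173.] c [561.1 145.5] r 15.5 std 0.27
bore px [315. 118.] c [566.5 194.9] r 15.5 std 0.24
bore px [315.  60.] c [572.9 242.8] r 21.1 std 0.28
d [-0.541  0.19  -3.885] a [-0.0028 -0.0006  0.0029] mm [ -64.9   22.8 -466.2] deg [-0.5  -0.11  0.53]
bush 442.3 -327.6 rad 19.5 area 54 mean [ 0.443  -0.3296  0.0396]
```

```bash

python3 - <<'E'
from h import *
im,d,c=snap('wrist');P=cloud(c,d)
print(P[30:90:3,315].round(4)[:,1:].tolist(), im[30:90:3,315].mean(1).round())
print(P[50,285:345:3].round(4)[:,[0,2]].tolist())
x=snap('scene');Q=cloud(x[2],x[1]);m=(np.hypot(Q[:,:,0]-.572,Q[:,:,1]-.244)<.03)&(Q[:,:,2]>.05);print(m.sum(),np.percentile(Q[m][:,2],[50,80,95,100]))
E
```

```text
[[0.2682, 0.0467], [0.2661, 0.0458], [0.2641, 0.0446], [0.2559, 0.0789], [0.2537, 0.0796], [0.2521, 0.0771], [0.2505, 0.0738], [0.2489, 0.0704], [0.2471, 0.0685], [0.2454, 0.0648], [0.2431, 0.0654], [0.2409, 0.0654], [0.2388, 0.0647], [0.2366, 0.0644], [0.2343, 0.0649], [0.2319, 0.0667], [0.2295, 0.0696], [0.2271, 0.0725], [0.2247, 0.0748], [0.2226, 0.0735]] [246. 245. 245. 246. 245. 141. 149. 158. 157.  75.  74.  75.  75.  76.
 214. 232. 233. 234. 243. 246.]
[[0.5476, 0.0456], [0.5502, 0.047], [0.5526, 0.0448], [0.5551, 0.0448], [0.559, 0.0791], [0.5612, 0.0784], [0.5634, 0.0789], [0.5656, 0.0759], [0.5678, 0.0736], [0.5701, 0.0735], [0.5724, 0.0715], [0.5747, 0.0718], [0.577, 0.0723], [0.5792, 0.0749], [0.5814, 0.0763], [0.5836, 0.0769], [0.5858, 0.0778], [0.588, 0.0783], [0.5927, 0.0468], [0.5952, 0.0463]]
95 [0.0712527  0.07701211 0.08004044 0.08223169]
```

The rim now reads 0.079, so it stands 7 mm proud: the opening pads pulled it up. I will press it from above with the fingertips set on the rim.

```bash

python3 -m jog '[{"jaw":-0.4,"dx":0,"dy":0,"dz":0.2,"ax":-0.003,"ay":0,"az":0.003},{"jaw":-0.4,"dx":0,"dy":0,"dz":0.4,"ax":-0.003,"ay":0,"az":0.003},{"jaw":-0.4,"dx":0,"dy":0.1,"dz":0.6,"ax":-0.003,"ay":0,"az":0.003},{"jaw":-0.4,"dx":0,"dy":0.3,"dz":0.8,"ax":-0.003,"ay":0,"az":0.003},{"jaw":-0.4,"dx":0,"dy":0.5,"dz":0.92,"ax":-0.003,"ay":0,"az":0.003},{"jaw":-0.4,"dx":0,"dy":0.8,"dz":0.92,"ax":-0.003,"ay":0,"az":0.003},{"jaw":-0.4,"dx":0,"dy":0.8,"dz":0.92,"ax":-0.003,"ay":0,"az":0.003}]'
python3 - <<'E'
from h import *
rows([.572,.2438,.155],-.1115)
E
```

```text
clock: 23.9
ee_pos: [0.5722, 0.2488, 0.1755]
ee_rot: [[0.994, -0.008, 0.108], [-0.108, -0.005, 0.994], [-0.008, -1.0, -0.006]]
contact_force: [-1.0, -0.9, -2.3]
gripper_width: 0.3
d [ 0.004  0.171 -0.041] a [ 0.002   0.0012 -0.0025] mm [ 0.5 20.5 -4.9] deg [ 0.36  0.21 -0.44]
```

```bash

python3 -m jog '[{"jaw":-0.4,"dx":0.004,"dy":0.05,"dz":-0.041,"ax":0.002,"ay":0.001,"az":-0.0025},{"jaw":-0.4,"dx":0.004,"dy":0.1,"dz":-0.041,"ax":0.002,"ay":0.001,"az":-0.0025},{"jaw":-0.4,"dx":0.004,"dy":0.17,"dz":-0.041,"ax":0.002,"ay":0.001,"az":-0.0025},{"jaw":-0.4,"dx":0.004,"dy":0.17,"dz":-0.041,"ax":0.002,"ay":0.001,"az":-0.0025},{"jaw":-0.4,"dx":0.004,"dy":0.17,"dz":-0.041,"ax":0.002,"ay":0.001,"az":-0.0025}]'
python3 -m jog '[{"jaw":-0.4,"dx":0,"dy":0.015,"dz":0,"ax":0,"ay":0,"az":0},{"jaw":-0.4,"dx":0,"dy":0.03,"dz":0,"ax":0,"ay":0,"az":0},{"jaw":-0.4,"dx":0,"dy":0.04,"dz":0,"ax":0,"ay":0,"az":0},{"jaw":-0.4,"dx":0,"dy":0.04,"dz":0,"ax":0,"ay":0,"az":0}]'
python3 -m jog '[{"jaw":-0.4,"dx":0,"dy":0.015,"dz":0,"ax":0,"ay":0,"az":0},{"jaw":-0.4,"dx":0,"dy":0.025,"dz":0,"ax":0,"ay":0,"az":0},{"jaw":-0.4,"dx":0,"dy":0.025,"dz":0,"ax":0,"ay":0,"az":0}]'
python3 - <<'E'
from h import *
rows([.572,.2438,.155],-.1115)
E
```

```text
clock: 24.32
ee_pos: [0.5722, 0.2439, 0.1556]
ee_rot: [[0.994, 0.0, 0.111], [-0.111, 0.0, 0.994], [0.0, -1.0, 0.0]]
contact_force: [-0.6, -0.7, 0.2]
gripper_width: 0.301
clock: 24.65
ee_pos: [0.5723, 0.2441, 0.151]
ee_rot: [[0.994, 0.001, 0.111], [-0.111, 0.001, 0.994], [0.0, -1.0, 0.001]]
contact_force: [-0.4, 1.3, 1.9]
gripper_width: 0.299
clock: 24.9
ee_pos: [0.5727, 0.245, 0.1486]
ee_rot: [[0.994, 0.002, 0.11], [-0.11, 0.002, 0.994], [0.002, -1.0, 0.002]]
contact_force: [1.0, 3.5, 6.3]
gripper_width: 0.302
d [-0.004 -0.053 -0.01 ] a [-0.0007  0.0004  0.0005] mm [-0.5 -6.4 -1.2] deg [-0.13  0.07  0.09]
```

```bash

python3 -m jog '[{"jaw":-0.4,"dx":0,"dy":0.012,"dz":-0.01,"ax":0,"ay":0,"az":0},{"jaw":-0.4,"dx":0,"dy":0.02,"dz":-0.01,"ax":0,"ay":0,"az":0},{"jaw":-0.4,"dx":0,"dy":0.02,"dz":-0.01,"ax":0,"ay":0,"az":0}]'
python3 -m jog '[{"jaw":-0.4,"dx":0,"dy":0.012,"dz":0,"ax":0,"ay":0,"az":0},{"jaw":-0.4,"dx":0,"dy":0.02,"dz":0,"ax":0,"ay":0,"az":0},{"jaw":-0.4,"dx":0,"dy":0.02,"dz":0,"ax":0,"ay":0,"az":0}]'

```

```text
clock: 25.15
ee_pos: [0.5729, 0.2449, 0.147]
ee_rot: [[0.994, 0.003, 0.109], [-0.109, 0.004, 0.994], [0.003, -1.0, 0.004]]
contact_force: [-0.4, 3.9, 5.9]
gripper_width: 0.296
clock: 25.4
ee_pos: [0.5731, 0.2463, 0.1453]
ee_rot: [[0.994, 0.004, 0.108], [-0.108, 0.006, 0.994], [0.003, -1.0, 0.006]]
contact_force: [-0.6, 3.7, 5.1]
gripper_width: 0.302
```

```bash
python3 -c "
from h import *
s=monitor.state();print(s['contact_force'],s['moment']);im,d,c=snap('wrist');home(im,d,c,(.572,.244))"
```

```text
[-0.57923475  3.6606037   5.13678734] [ 0.9567453   0.21193634 -0.01978246]
head top z pct [0.1088 0.1508 0.1557] 9512 tray 0.0458
slope [0.145 1.136] c [0.5741 0.2566 0.1512]
```

```bash

python3 -m jog '[{"jaw":-0.4,"dx":-0.005,"dy":0.008,"dz":-0.015,"ax":-0.001,"ay":0,"az":0.001},{"jaw":-0.4,"dx":-0.005,"dy":0.012,"dz":-0.015,"ax":-0.001,"ay":0,"az":0.001},{"jaw":-0.4,"dx":-0.005,"dy":0.012,"dz":-0.015,"ax":-0.001,"ay":0,"az":0.001}]'
python3 -m jog '[{"jaw":-0.4,"dx":0,"dy":0.012,"dz":0,"ax":0,"ay":0,"az":0},{"jaw":-0.4,"dx":0,"dy":0.012,"dz":0,"ax":0,"ay":0,"az":0},{"jaw":-0.4,"dx":0,"dy":0.012,"dz":0,"ax":0,"ay":0,"az":0}]'

```

```text
clock: 25.7
ee_pos: [0.573, 0.2458, 0.145]
ee_rot: [[0.994, 0.002, 0.108], [-0.108, 0.005, 0.994], [0.002, -1.0, 0.006]]
contact_force: [-0.2, 6.2, 11.2]
gripper_width: 0.302
clock: 25.95
ee_pos: [0.5733, 0.2465, 0.1444]
ee_rot: [[0.994, 0.003, 0.107], [-0.107, 0.007, 0.994], [0.003, -1.0, 0.007]]
contact_force: [-3.8, 2.7, 13.4]
gripper_width: 0.299
```

```bash

python3 -m jog '[{"jaw":-0.4,"dx":-0.005,"dy":0.012,"dz":-0.01,"ax":-0.001,"ay":0,"az":0.001},{"jaw":-0.4,"dx":-0.005,"dy":0.016,"dz":-0.01,"ax":-0.001,"ay":0,"az":0.001},{"jaw":-0.4,"dx":-0.005,"dy":0.016,"dz":-0.01,"ax":-0.001,"ay":0,"az":0.001}]'

```

```text
clock: 26.2
ee_pos: [0.5735, 0.2466, 0.1444]
ee_rot: [[0.994, 0.002, 0.107], [-0.107, 0.007, 0.994], [0.001, -1.0, 0.007]]
contact_force: [-4.3, 4.7, 22.5]
gripper_width: 0.301
```

```bash

python3 -m jog '[{"jaw":-0.4,"dx":-0.005,"dy":0.02,"dz":-0.01,"ax":-0.001,"ay":0,"az":0.001},{"jaw":-0.4,"dx":-0.005,"dy":0.02,"dz":-0.01,"ax":-0.001,"ay":0,"az":0.001}]'
python3 -m jog '[{"jaw":-0.4,"dx":0,"dy":-0.1,"dz":0,"ax":0,"ay":0,"az":0},{"jaw":-0.2,"dx":0,"dy":-0.4,"dz":0,"ax":0,"ay":0,"az":0},{"jaw":0,"dx":0,"dy":-0.7,"dz":-0.3,"ax":0,"ay":0,"az":0},{"jaw":0.4,"dx":0,"dy":-0.9,"dz":-0.6,"ax":0,"ay":0,"az":0},{"jaw":0.4,"dx":0,"dy":-0.9,"dz":-0.9,"ax":0,"ay":0,"az":0},{"jaw":0.4,"dx":0,"dy":-0.9,"dz":-0.9,"ax":0,"ay":0,"az":0},{"jaw":0.4,"dx":0,"dy":-0.9,"dz":-0.9,"ax":0,"ay":0,"az":0}]'
python3 - <<'E'
from h import *
im,d,c=snap('wrist','w14.png');home(im,d,c,(.572,.244))
bores(im,d,c)
rows([.445,-.32,.25],-.1115)
x=snap('top');bush(*x,(.442,-.329))
E
```

```text
clock: 26.37
ee_pos: [0.5738, 0.2466, 0.1443]
ee_rot: [[0.994, 0.001, 0.106], [-0.106, 0.007, 0.994], [0.0, -1.0, 0.007]]
contact_force: [-6.6, 2.9, 30.7]
gripper_width: 0.301
clock: 26.95
ee_pos: [0.5624, 0.1356, 0.2527]
ee_rot: [[0.994, 0.003, 0.11], [-0.11, 0.007, 0.994], [0.002, -1.0, 0.008]]
contact_force: [0.1, 0.5, 0.3]
gripper_width: 0.699
head top z pct [0.0707 0.0717 0.0724] 2061 tray 0.0458
slope [ 0.002 -0.001] c [0.5733 0.2441 0.0711]
bore px [318. 181.] c [562.  145.5] r 15.5 std 0.24
bore px [318. 121.] c [567.4 194.9] r 15.5 std 0.21
bore px [318.  51.] c [573.5 246.6] r 21.1 std 0.29
d [-0.561 -0.014 -3.897] a [-0.0024  0.0011  0.0003] mm [ -67.3   -1.6 -467.7] deg [-0.44  0.2   0.05]
bush 442.2 -326.6 rad 20.5 area 57 mean [ 0.4432 -0.3282  0.0394]
```

The first bushing is home, with its rim at 0.0717–0.0724 and level. Now the second.

```bash

python3 -m jog '[{"jaw":0.4,"dx":0,"dy":0,"dz":-0.3,"ax":-0.002,"ay":0,"az":0},{"jaw":0.4,"dx":0,"dy":0,"dz":-0.6,"ax":-0.002,"ay":0,"az":0},{"jaw":0.4,"dx":-0.1,"dy":0,"dz":-1.0,"ax":-0.002,"ay":0,"az":0},{"jaw":0.4,"dx":-0.14,"dy":0,"dz":-1.0,"ax":-0.002,"ay":0,"az":0}]'
python3 -m jog '[{"jaw":0.4,"dx":0,"dy":0,"dz":-0.3,"ax":0,"ay":0,"az":0},{"jaw":0.4,"dx":0,"dy":0,"dz":-0.6,"ax":0,"ay":0,"az":0},{"jaw":0.4,"dx":-0.1,"dy":0,"dz":-1.0,"ax":0,"ay":0,"az":0},{"jaw":0.4,"dx":-0.14,"dy":0,"dz":-1.0,"ax":0,"ay":0,"az":0}]'
python3 -m jog '[{"jaw":0.4,"dx":0,"dy":0,"dz":-0.3,"ax":0,"ay":0,"az":0},{"jaw":0.4,"dx":0,"dy":0,"dz":-0.6,"ax":0,"ay":0,"az":0},{"jaw":0.4,"dx":-0.1,"dy":0,"dz":-1.0,"ax":0,"ay":0,"az":0},{"jaw":0.4,"dx":-0.14,"dy":0,"dz":-1.0,"ax":0,"ay":0,"az":0}]'
python3 -m jog '[{"jaw":0.4,"dx":0,"dy":0.1,"dz":-0.3,"ax":0,"ay":0,"az":0},{"jaw":0.4,"dx":0,"dy":0.2,"dz":-0.6,"ax":0,"ay":0,"az":0},{"jaw":0.4,"dx":-0.1,"dy":0.3,"dz":-0.9,"ax":0,"ay":0,"az":0},{"jaw":0.4,"dx":-0.14,"dy":0.3,"dz":-0.9,"ax":0,"ay":0,"az":0},{"jaw":0.4,"dx":-0.14,"dy":0.3,"dz":-0.9,"ax":0,"ay":0,"az":0}]'
python3 - <<'E'
from h import *
im,d,c=snap('wrist','w15.png');print(c['origin'])
x,y=bush(im,d,c,(.4425,-.329))
rows([x,y,.15],-.1115)
E
```

```text
clock: 27.38
ee_pos: [0.5315, 0.0163, 0.2504]
ee_rot: [[0.994, -0.0, 0.111], [-0.111, -0.001, 0.994], [-0.0, -1.0, -0.001]]
contact_force: [-0.5, -1.6, 0.0]
gripper_width: 0.702
clock: 27.72
ee_pos: [0.5002, -0.1059, 0.2505]
ee_rot: [[0.993, -0.001, 0.115], [-0.115, -0.003, 0.993], [-0.0, -1.0, -0.003]]
contact_force: [-1.8, -1.8, 0.6]
gripper_width: 0.702
clock: 28.05
ee_pos: [0.468, -0.228, 0.2509]
ee_rot: [[0.993, -0.001, 0.12], [-0.12, -0.005, 0.993], [-0.001, -1.0, -0.005]]
contact_force: [-0.9, -1.1, 1.4]
gripper_width: 0.7
clock: 28.47
ee_pos: [0.4368, -0.3346, 0.2144]
ee_rot: [[0.992, -0.004, 0.123], [-0.124, -0.005, 0.992], [-0.003, -1.0, -0.006]]
contact_force: [-0.3, 0.6, 0.6]
gripper_width: 0.702
[ 0.44609219 -0.26140115  0.28381061]
bush 445.8 -327.1 rad 19.3 area 1513 mean [ 0.4459 -0.3275  0.04  ]
d [0.057 0.54  0.061] a [ 0.0016 -0.0031 -0.0007] mm [ 6.9 64.8  7.3] deg [ 0.29 -0.56 -0.12]
```

```bash

python3 -m jog '[{"jaw":0.5,"dx":0.057,"dy":0.15,"dz":0.061,"ax":0.0016,"ay":-0.003,"az":0},{"jaw":0.5,"dx":0.057,"dy":0.35,"dz":0.061,"ax":0.0016,"ay":-0.003,"az":0},{"jaw":0.5,"dx":0.057,"dy":0.54,"dz":0.061,"ax":0.0016,"ay":-0.003,"az":0},{"jaw":0.5,"dx":0.057,"dy":0.54,"dz":0.061,"ax":0.0016,"ay":-0.003,"az":0},{"jaw":0.5,"dx":0.057,"dy":0.54,"dz":0.061,"ax":0.0016,"ay":-0.003,"az":0}]'
python3 - <<'E'
from h import *
im,d,c=snap('wrist','w16.png')
x,y=bush(im,d,c,(.4457,-.3275))
rows([x,y,.094],-.1115)
E
```

```text
clock: 28.93
ee_pos: [0.4464, -0.3259, 0.1498]
ee_rot: [[0.994, -0.004, 0.11], [-0.11, 0.001, 0.994], [-0.004, -1.0, 0.001]]
contact_force: [-1.1, -0.1, 1.1]
gripper_width: 0.748
bush 445.7 -326.5 rad 19.8 area 2560 mean [ 0.4459 -0.3274  0.0399]
d [-0.007  0.473 -0.001] a [ 0.      0.0004 -0.0006] mm [-0.8 56.8 -0.1] deg [ 0.01  0.07 -0.11]
```

```bash

python3 -m jog '[{"jaw":0.5,"dx":-0.005,"dy":0.2,"dz":-0.007,"ax":0,"ay":0,"az":0},{"jaw":0.4,"dx":-0.005,"dy":0.4,"dz":-0.007,"ax":0,"ay":0,"az":0},{"jaw":0.3,"dx":-0.005,"dy":0.465,"dz":-0.007,"ax":0,"ay":0,"az":0},{"jaw":0.2,"dx":-0.005,"dy":0.465,"dz":-0.007,"ax":0,"ay":0,"az":0},{"jaw":-1,"dx":-0.005,"dy":0.465,"dz":-0.007,"ax":0,"ay":0,"az":0},{"jaw":-1,"dx":-0.005,"dy":0.465,"dz":-0.007,"ax":0,"ay":0,"az":0},{"jaw":-1,"dx":-0.005,"dy":0.465,"dz":-0.007,"ax":0,"ay":0,"az":0},{"jaw":-1,"dx":-0.005,"dy":0.465,"dz":-0.007,"ax":0,"ay":0,"az":0}]' 70
python3 -m jog '[{"jaw":-1,"dx":0,"dy":-0.1,"dz":0,"ax":0,"ay":0,"az":0},{"jaw":-1,"dx":0,"dy":-0.3,"dz":0,"ax":0,"ay":0,"az":0},{"jaw":-1,"dx":0,"dy":-0.55,"dz":0,"ax":0,"ay":0,"az":0},{"jaw":-1,"dx":0,"dy":-0.8,"dz":0,"ax":0,"ay":0,"az":0},{"jaw":-1,"dx":0,"dy":-1.0,"dz":0.0,"ax":0,"ay":0,"az":0},{"jaw":-1,"dx":0,"dy":-1.0,"dz":0.0,"ax":0,"ay":0,"az":0}]'
python3 - <<'E'
from h import *
s=monitor.state();im,d,c=snap('wrist','w17.png');held(im,d,c,s['ee_pos'],s['ee_pos'][2]-.055)
rows([.556,.11,.25],-.1115)
E
```

```text
clock: 29.65
ee_pos: [0.4464, -0.3277, 0.0967]
ee_rot: [[0.994, -0.0, 0.11], [-0.11, -0.001, 0.994], [0.0, -1.0, -0.001]]
contact_force: [-1.4, 0.7, 10.0]
gripper_width: 0.417
clock: 30.15
ee_pos: [0.4476, -0.329, 0.2227]
ee_rot: [[0.994, 0.007, 0.111], [-0.111, -0.004, 0.994], [0.007, -1.0, -0.003]]
contact_force: [0.2, 0.5, 0.1]
gripper_width: 0.414
held enc 447.1 -328.5 19.9 z 0.1673 tcp [ 0.4476 -0.329   0.2227]
d [ 0.5   -0.251  3.729] a [0.0006 0.0004 0.0017] mm [ 60.  -30.2 447.5] deg [0.12 0.06 0.3 ]
```

```bash

python3 -m jog '[{"jaw":-1,"dx":0,"dy":-0.1,"dz":0.2,"ax":0,"ay":0,"az":0},{"jaw":-1,"dx":0,"dy":-0.25,"dz":0.45,"ax":0,"ay":0,"az":0},{"jaw":-1,"dx":0,"dy":-0.25,"dz":0.7,"ax":0,"ay":0,"az":0},{"jaw":-1,"dx":0.1,"dy":-0.25,"dz":0.95,"ax":0,"ay":0,"az":0},{"jaw":-1,"dx":0.12,"dy":-0.25,"dz":0.95,"ax":0,"ay":0,"az":0}]'
python3 -m jog '[{"jaw":-1,"dx":0,"dy":0,"dz":0.25,"ax":0,"ay":0,"az":0},{"jaw":-1,"dx":0,"dy":0,"dz":0.5,"ax":0,"ay":0,"az":0},{"jaw":-1,"dx":0.1,"dy":0,"dz":0.75,"ax":0,"ay":0,"az":0},{"jaw":-1,"dx":0.12,"dy":0,"dz":0.95,"ax":0,"ay":0,"az":0},{"jaw":-1,"dx":0.12,"dy":0,"dz":0.95,"ax":0,"ay":0,"az":0}]'
python3 -m jog '[{"jaw":-1,"dx":0,"dy":0,"dz":0.25,"ax":0,"ay":0,"az":0},{"jaw":-1,"dx":0,"dy":0,"dz":0.5,"ax":0,"ay":0,"az":0},{"jaw":-1,"dx":0.1,"dy":0,"dz":0.75,"ax":0,"ay":0,"az":0},{"jaw":-1,"dx":0.12,"dy":0,"dz":0.95,"ax":0,"ay":0,"az":0},{"jaw":-1,"dx":0.12,"dy":0,"dz":0.95,"ax":0,"ay":0,"az":0}]'
python3 -m jog '[{"jaw":-1,"dx":0,"dy":0,"dz":0.25,"ax":0,"ay":0,"az":0},{"jaw":-1,"dx":0,"dy":0,"dz":0.5,"ax":0,"ay":0,"az":0},{"jaw":-1,"dx":0.1,"dy":0,"dz":0.75,"ax":0,"ay":0,"az":0},{"jaw":-1,"dx":0.1,"dy":0,"dz":0.8,"ax":0,"ay":0,"az":0},{"jaw":-1,"dx":0.1,"dy":0,"dz":0.8,"ax":0,"ay":0,"az":0}]'
python3 - <<'E'
from h import *
s=monitor.state();im,d,c=snap('wrist','w18.png');held(im,d,c,s['ee_pos'],s['ee_pos'][2]-.055)
bores(im,d,c)
rows([.5664,.1940,.178],-.1115)
E
```

```text
clock: 30.62
ee_pos: [0.4761, -0.2109, 0.2504]
ee_rot: [[0.995, 0.006, 0.104], [-0.104, -0.0, 0.995], [0.006, -1.0, 0.001]]
contact_force: [2.0, 1.8, 0.3]
gripper_width: 0.419
clock: 31.03
ee_pos: [0.5033, -0.0942, 0.2505]
ee_rot: [[0.995, 0.005, 0.098], [-0.098, 0.001, 0.995], [0.005, -1.0, 0.002]]
contact_force: [-0.3, -0.2, -1.0]
gripper_width: 0.417
clock: 31.45
ee_pos: [0.5295, 0.0226, 0.2506]
ee_rot: [[0.996, 0.005, 0.093], [-0.093, 0.002, 0.996], [0.005, -1.0, 0.003]]
contact_force: [0.6, 0.5, -0.4]
gripper_width: 0.413
clock: 31.87
ee_pos: [0.5504, 0.1189, 0.2507]
ee_rot: [[0.996, 0.004, 0.09], [-0.09, 0.002, 0.996], [0.004, -1.0, 0.002]]
contact_force: [0.0, -0.5, -1.4]
gripper_width: 0.418
held enc 550.6 119.7 19.5 z 0.1954 tcp [0.5504 0.1189 0.2507]
bore px [330. 160.] c [561.9 144.8] r 15.5 std 0.25
bore px [332.  98.] c [567.3 194.2] r 15.5 std 0.23
d [0.073 0.608 0.649] a [-0.0006  0.0063  0.0014] mm [ 8.8 73.  77.9] deg [-0.11  1.13  0.24]
```

```bash

python3 -m jog '[{"jaw":-1,"dx":0.04,"dy":0,"dz":0.2,"ax":0,"ay":0.006,"az":0.001},{"jaw":-1,"dx":0.075,"dy":0.1,"dz":0.45,"ax":0,"ay":0.006,"az":0.001},{"jaw":-1,"dx":0.075,"dy":0.3,"dz":0.65,"ax":0,"ay":0.006,"az":0.001},{"jaw":-1,"dx":0.075,"dy":0.5,"dz":0.65,"ax":0,"ay":0.006,"az":0.001},{"jaw":-1,"dx":0.075,"dy":0.6,"dz":0.65,"ax":0,"ay":0.006,"az":0.001},{"jaw":-1,"dx":0.075,"dy":0.6,"dz":0.65,"ax":0,"ay":0.006,"az":0.001}]'
python3 - <<'E'
from h import *
rows([.5668,.1940,.1395],-.1115)
E
```

```text
clock: 32.42
ee_pos: [0.5657, 0.1919, 0.1769]
ee_rot: [[0.994, -0.002, 0.112], [-0.112, -0.001, 0.994], [-0.002, -1.0, -0.001]]
contact_force: [-0.8, -0.3, -1.2]
gripper_width: 0.414
d [0.008 0.312 0.019] a [ 0.0003 -0.0004 -0.0006] mm [ 1.  37.4  2.3] deg [ 0.06 -0.06 -0.11]
```

```bash

python3 -m jog '[{"jaw":-1,"dx":0.008,"dy":0.1,"dz":0.019,"ax":0,"ay":0,"az":-0.0006},{"jaw":-1,"dx":0.008,"dy":0.2,"dz":0.019,"ax":0,"ay":0,"az":-0.0006},{"jaw":-1,"dx":0.008,"dy":0.25,"dz":0.019,"ax":0,"ay":0,"az":-0.0006},{"jaw":-1,"dx":0.008,"dy":0.25,"dz":0.019,"ax":0,"ay":0,"az":-0.0006},{"jaw":-1,"dx":0.008,"dy":0.28,"dz":0.019,"ax":0,"ay":0,"az":-0.0006},{"jaw":-1,"dx":0.008,"dy":0.3,"dz":0.019,"ax":0,"ay":0,"az":-0.0006},{"jaw":-1,"dx":0.008,"dy":0.312,"dz":0.019,"ax":0,"ay":0,"az":-0.0006},{"jaw":-1,"dx":0.008,"dy":0.312,"dz":0.019,"ax":0,"ay":0,"az":-0.0006}]'
python3 - <<'E'
from h import *
rows([.5668,.1940,.1267],-.1115)
E
```

```text
clock: 33.08
ee_pos: [0.5671, 0.1942, 0.1397]
ee_rot: [[0.994, 0.001, 0.112], [-0.112, -0.001, 0.994], [0.001, -1.0, -0.0]]
contact_force: [1.7, 0.4, -0.2]
gripper_width: 0.414
d [-0.002  0.108 -0.002] a [ 0.0001 -0.0003  0.0002] mm [-0.3 13.  -0.3] deg [ 0.02 -0.05  0.04]
```

```bash

python3 -m jog '[{"jaw":-1,"dx":0,"dy":0.015,"dz":0,"ax":0,"ay":0,"az":0},{"jaw":-1,"dx":0,"dy":0.03,"dz":0,"ax":0,"ay":0,"az":0},{"jaw":-1,"dx":0,"dy":0.045,"dz":0,"ax":0,"ay":0,"az":0},{"jaw":-1,"dx":0,"dy":0.06,"dz":0,"ax":0,"ay":0,"az":0},{"jaw":-1,"dx":0,"dy":0.06,"dz":0,"ax":0,"ay":0,"az":0}]'
python3 -m jog '[{"jaw":-1,"dx":0,"dy":0.015,"dz":0,"ax":0,"ay":0,"az":0},{"jaw":-1,"dx":0,"dy":0.03,"dz":0,"ax":0,"ay":0,"az":0},{"jaw":-1,"dx":0,"dy":0.04,"dz":0,"ax":0,"ay":0,"az":0},{"jaw":-1,"dx":0,"dy":0.04,"dz":0,"ax":0,"ay":0,"az":0}]'
python3 -m jog '[{"jaw":-1,"dx":0,"dy":0.01,"dz":0,"ax":0,"ay":0,"az":0},{"jaw":-1,"dx":0,"dy":0.014,"dz":0,"ax":0,"ay":0,"az":0},{"jaw":-1,"dx":0,"dy":0.014,"dz":0,"ax":0,"ay":0,"az":0}]'

```

```text
clock: 33.5
ee_pos: [0.5672, 0.1943, 0.1323]
ee_rot: [[0.994, 0.001, 0.112], [-0.112, -0.0, 0.994], [0.001, -1.0, -0.0]]
contact_force: [1.9, 2.4, -3.7]
gripper_width: 0.419
clock: 33.83
ee_pos: [0.5672, 0.1944, 0.1274]
ee_rot: [[0.994, 0.001, 0.112], [-0.112, -0.0, 0.994], [0.001, -1.0, -0.0]]
contact_force: [1.3, 1.7, -0.5]
gripper_width: 0.415
clock: 34.08
ee_pos: [0.5678, 0.1944, 0.1266]
ee_rot: [[0.994, 0.002, 0.112], [-0.112, 0.0, 0.994], [0.002, -1.0, 0.001]]
contact_force: [-1.4, -0.2, 15.8]
gripper_width: 0.418
```

```bash

python3 -m jog '[{"jaw":-1,"dx":0,"dy":0.01,"dz":0,"ax":0,"ay":0,"az":0},{"jaw":0.3,"dx":0,"dy":0.012,"dz":0,"ax":0,"ay":0,"az":0},{"jaw":0.3,"dx":0,"dy":0.012,"dz":0,"ax":0,"ay":0,"az":0},{"jaw":0.3,"dx":0,"dy":0.0,"dz":0,"ax":0,"ay":0,"az":0},{"jaw":0.3,"dx":0,"dy":-0.2,"dz":0,"ax":0,"ay":0,"az":0},{"jaw":0.2,"dx":0,"dy":-0.4,"dz":0,"ax":0,"ay":0,"az":0},{"jaw":-0.4,"dx":0,"dy":-0.45,"dz":0,"ax":0,"ay":0,"az":0},{"jaw":-0.4,"dx":0,"dy":-0.45,"dz":0,"ax":0,"ay":0,"az":0}]'
python3 - <<'E'
from h import *
im,d,c=snap('wrist','w19.png');home(im,d,c,(.567,.1945));home(im,d,c,(.572,.244))
rows([.567,.1945,.152],-.1115)
E
```

```text
clock: 34.75
ee_pos: [0.5683, 0.1946, 0.1822]
ee_rot: [[0.994, 0.005, 0.112], [-0.112, 0.002, 0.994], [0.004, -1.0, 0.002]]
contact_force: [0.5, -0.5, -0.5]
gripper_width: 0.33
head top z pct [0.1534 0.1897 0.1939] 10551 tray 0.0459
slope [0.025 0.082] c [0.5682 0.2063 0.1902]
head top z pct [0.0708 0.0717 0.0722] 3181 tray 0.0458
slope [0.001 0.004] c [0.5733 0.2441 0.071 ]
d [-0.007  0.241 -0.002] a [-0.0004 -0.0002  0.0009] mm [-0.9 28.9 -0.2] deg [-0.08 -0.04  0.17]
```

```bash

python3 -m jog '[{"jaw":-0.4,"dx":-0.007,"dy":0.1,"dz":-0.002,"ax":0,"ay":0,"az":0.001},{"jaw":-0.4,"dx":-0.007,"dy":0.2,"dz":-0.002,"ax":0,"ay":0,"az":0.001},{"jaw":-0.4,"dx":-0.007,"dy":0.23,"dz":-0.002,"ax":0,"ay":0,"az":0.001},{"jaw":-0.4,"dx":-0.007,"dy":0.245,"dz":-0.002,"ax":0,"ay":0,"az":0.001},{"jaw":-0.4,"dx":-0.007,"dy":0.255,"dz":-0.002,"ax":0,"ay":0,"az":0.001},{"jaw":-0.4,"dx":-0.007,"dy":0.255,"dz":-0.002,"ax":0,"ay":0,"az":0.001}]'
python3 -m jog '[{"jaw":-0.4,"dx":0,"dy":0.015,"dz":0,"ax":0,"ay":0,"az":0},{"jaw":-0.4,"dx":0,"dy":0.02,"dz":0,"ax":0,"ay":0,"az":0},{"jaw":-0.4,"dx":0,"dy":0.02,"dz":0,"ax":0,"ay":0,"az":0}]'
python3 -m jog '[{"jaw":-0.4,"dx":0,"dy":0.015,"dz":0,"ax":0,"ay":0,"az":0},{"jaw":-0.4,"dx":0,"dy":0.02,"dz":0,"ax":0,"ay":0,"az":0},{"jaw":-0.4,"dx":0,"dy":0.02,"dz":0,"ax":0,"ay":0,"az":0}]'

```

```text
clock: 35.3
ee_pos: [0.567, 0.1942, 0.1498]
ee_rot: [[0.994, -0.0, 0.112], [-0.112, 0.001, 0.994], [-0.001, -1.0, 0.001]]
contact_force: [-0.4, -0.1, 0.4]
gripper_width: 0.296
clock: 35.55
ee_pos: [0.567, 0.1943, 0.1475]
ee_rot: [[0.994, -0.0, 0.112], [-0.112, 0.001, 0.994], [-0.001, -1.0, 0.001]]
contact_force: [-0.2, -0.2, 0.3]
gripper_width: 0.297
clock: 35.8
ee_pos: [0.567, 0.1944, 0.145]
ee_rot: [[0.994, -0.0, 0.112], [-0.112, 0.001, 0.994], [-0.001, -1.0, 0.001]]
contact_force: [-1.1, -0.4, 0.5]
gripper_width: 0.294
```

Still no contact down to 0.145, so it is close to home already. A final press:

```bash

python3 -m jog '[{"jaw":-0.4,"dx":0,"dy":0.01,"dz":0,"ax":0,"ay":0,"az":0},{"jaw":-0.4,"dx":0,"dy":0.015,"dz":0,"ax":0,"ay":0,"az":0},{"jaw":-0.4,"dx":0,"dy":0.015,"dz":0,"ax":0,"ay":0,"az":0}]'
python3 -m jog '[{"jaw":-0.4,"dx":0,"dy":0.01,"dz":0,"ax":0,"ay":0,"az":0},{"jaw":-0.4,"dx":0,"dy":0.018,"dz":0,"ax":0,"ay":0,"az":0},{"jaw":-0.4,"dx":0,"dy":0.018,"dz":0,"ax":0,"ay":0,"az":0}]'

```

```text
clock: 36.05
ee_pos: [0.5672, 0.1944, 0.1444]
ee_rot: [[0.994, -0.0, 0.112], [-0.112, 0.002, 0.994], [-0.0, -1.0, 0.002]]
contact_force: [-7.5, -1.8, 21.8]
gripper_width: 0.295
clock: 36.3
ee_pos: [0.5676, 0.1943, 0.1442]
ee_rot: [[0.994, 0.0, 0.112], [-0.112, 0.004, 0.994], [0.0, -1.0, 0.004]]
contact_force: [-14.8, -3.2, 38.2]
gripper_width: 0.298
```

```bash

python3 -m jog '[{"jaw":-0.4,"dx":0,"dy":-0.1,"dz":0,"ax":0,"ay":0,"az":0},{"jaw":-0.2,"dx":0,"dy":-0.4,"dz":0,"ax":0,"ay":0,"az":0},{"jaw":0,"dx":0,"dy":-0.7,"dz":-0.2,"ax":0,"ay":0,"az":0},{"jaw":0,"dx":0.1,"dy":-0.9,"dz":-0.4,"ax":0,"ay":0.03,"az":0},{"jaw":0,"dx":0.2,"dy":-0.9,"dz":-0.6,"ax":0,"ay":0.07,"az":0},{"jaw":0,"dx":0.25,"dy":-0.9,"dz":-0.8,"ax":0,"ay":0.1,"az":0},{"jaw":0,"dx":0.25,"dy":-0.9,"dz":-0.88,"ax":0,"ay":0.14,"az":0},{"jaw":0,"dx":0.25,"dy":-0.9,"dz":-0.88,"ax":0,"ay":0.17,"az":0}]'
python3 - <<'E'
from h import *
im,d,c=snap('wrist','w20.png');home(im,d,c,(.567,.1945));home(im,d,c,(.572,.244))
P=cloud(c,d);dark(P,im,.1,tol=.016)
rows([.5848,.0878,.22],-.1135-np.pi/2)
E
```

```text
clock: 36.97
ee_pos: [0.5856, 0.0824, 0.2524]
ee_rot: [[0.792, 0.001, 0.611], [-0.611, 0.003, 0.792], [-0.001, -1.0, 0.003]]
contact_force: [0.1, 0.2, 0.4]
gripper_width: 0.504
head top z pct [0.0706 0.0717 0.0723] 1972 tray 0.0458
slope [0.002 0.002] c [0.5678 0.1942 0.071 ]
head top z pct [0.0703 0.0716 0.0722] 2356 tray 0.0458
slope [-0.002 -0.003] c [0.5733 0.2434 0.0709]
[292 183  48  37 877] ((585.3941650390625, 87.5411376953125), (11.300649642944336, 37.539119720458984), 82.92465209960938) z 0.09491253547691206
d [-0.023  0.268  0.02 ] a [-0.0006  0.3255 -0.001 ] mm [-2.8 32.1  2.4] deg [-0.12 58.59 -0.17]
```

View pics/w20.png

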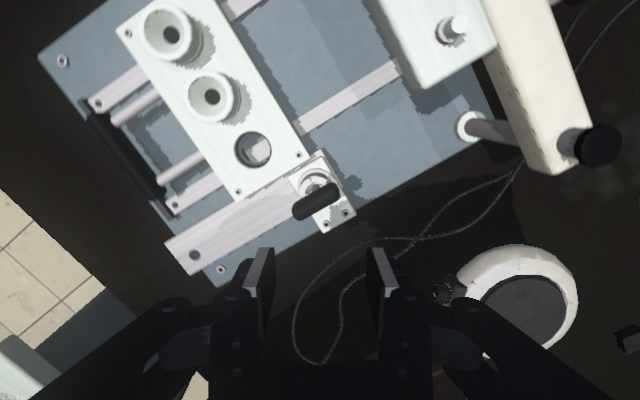

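Both bushings sit level, at (170,35) and (212,96), rims at 0.072, and the third bore at (252,150) stays empty. The pin is down at (316,202). Park the pin again.

```bash

python3 -m jog '[{"jaw":0,"dx":-0.02,"dy":0,"dz":0.02,"ax":0,"ay":0.04,"az":0},{"jaw":0,"dx":-0.02,"dy":0,"dz":0.02,"ax":0,"ay":0.08,"az":0},{"jaw":0,"dx":-0.02,"dy":0,"dz":0.02,"ax":0,"ay":0.12,"az":0},{"jaw":0,"dx":-0.02,"dy":0,"dz":0.02,"ax":0,"ay":0.16,"az":0},{"jaw":0,"dx":-0.02,"dy":0,"dz":0.02,"ax":0,"ay":0.2,"az":0},{"jaw":0,"dx":-0.02,"dy":0,"dz":0.02,"ax":0,"ay":0.24,"az":0},{"jaw":0,"dx":-0.02,"dy":0,"dz":0.02,"ax":0,"ay":0.28,"az":0},{"jaw":0,"dx":-0.02,"dy":0,"dz":0.02,"ax":0,"ay":0.3255,"az":0}]'
python3 -m jog '[{"jaw":0,"dx":0,"dy":0.25,"dz":0,"ax":0,"ay":0.025,"az":0},{"jaw":0,"dx":0,"dy":0.25,"dz":0,"ax":0,"ay":0.025,"az":0},{"jaw":0,"dx":0,"dy":0.25,"dz":0,"ax":0,"ay":0.025,"az":0}]'
python3 - <<'E'
from h import *
rows([.5850,.0877,.146],-.1135-np.pi/2)
im,d,c=snap('wrist','w21.png');P=cloud(c,d);dark(P,im,.1,tol=.016)
E
```

```text
clock: 37.68
ee_pos: [0.5851, 0.088, 0.2522]
ee_rot: [[-0.079, 0.001, 0.997], [-0.997, 0.004, -0.079], [-0.004, -1.0, 0.0]]
contact_force: [0.9, 0.5, -0.7]
gripper_width: 0.499
clock: 37.93
ee_pos: [0.5846, 0.0884, 0.2215]
ee_rot: [[-0.152, -0.002, 0.988], [-0.988, 0.003, -0.152], [-0.002, -1.0, -0.002]]
contact_force: [-0.4, -0.4, 0.0]
gripper_width: 0.496
d [0.007 0.629 0.006] a [ 0.0006 -0.0123 -0.0007] mm [ 0.8 75.5  0.7] deg [ 0.11 -2.22 -0.13]
[ 313  189   19   60 1023] ((585.6011352539062, 86.94596862792969), (11.39779281616211, 37.37874221801758), 81.84625244140625) z 0.09557705591819221
```

```bash

python3 -m jog '[{"jaw":0,"dx":0.007,"dy":0.2,"dz":0.006,"ax":0,"ay":-0.0123,"az":0},{"jaw":-0.1,"dx":0.007,"dy":0.4,"dz":0.006,"ax":0,"ay":-0.0123,"az":0},{"jaw":-0.2,"dx":0.007,"dy":0.62,"dz":0.006,"ax":0,"ay":-0.0123,"az":0},{"jaw":-0.2,"dx":0.007,"dy":0.62,"dz":0.006,"ax":0,"ay":-0.0123,"az":0},{"jaw":-1,"dx":0.007,"dy":0.62,"dz":0.006,"ax":0,"ay":-0.0123,"az":0},{"jaw":-1,"dx":0.007,"dy":0.62,"dz":0.006,"ax":0,"ay":-0.0123,"az":0},{"jaw":-1,"dx":0.007,"dy":0.62,"dz":0.006,"ax":0,"ay":-0.0123,"az":0},{"jaw":-1,"dx":0.007,"dy":0.62,"dz":0.006,"ax":0,"ay":-0.0123,"az":0}]' 70
python3 -m jog '[{"jaw":-1,"dx":0,"dy":-0.05,"dz":0,"ax":0,"ay":0,"az":0},{"jaw":-1,"dx":0,"dy":-0.1,"dz":0,"ax":0,"ay":0,"az":0},{"jaw":-1,"dx":0,"dy":-0.15,"dz":0,"ax":0,"ay":0,"az":0},{"jaw":-1,"dx":0,"dy":-0.15,"dz":0,"ax":0,"ay":0,"az":0},{"jaw":-1,"dx":0,"dy":-0.15,"dz":0,"ax":0,"ay":0,"az":0}]'

```

```text
clock: 38.65
ee_pos: [0.5865, 0.0871, 0.1503]
ee_rot: [[-0.113, 0.003, 0.994], [-0.994, 0.003, -0.113], [-0.004, -1.0, 0.002]]
contact_force: [-1.7, -2.4, 10.3]
gripper_width: 0.119
clock: 39.07
ee_pos: [0.5863, 0.0871, 0.1685]
ee_rot: [[-0.113, 0.003, 0.994], [-0.994, 0.003, -0.113], [-0.004, -1.0, 0.002]]
contact_force: [-0.1, -3.2, -10.7]
gripper_width: 0.119
```

```bash

python3 -m jog '[{"jaw":-1,"dx":0,"dy":0,"dz":0,"ax":0,"ay":-0.03,"az":0},{"jaw":-1,"dx":0,"dy":0,"dz":0,"ax":0,"ay":-0.065,"az":0},{"jaw":-1,"dx":0,"dy":0,"dz":0,"ax":0,"ay":-0.1,"az":0},{"jaw":-1,"dx":0,"dy":0,"dz":0,"ax":0,"ay":-0.135,"az":0},{"jaw":-1,"dx":0,"dy":0,"dz":0,"ax":0,"ay":-0.17,"az":0},{"jaw":-1,"dx":0,"dy":0,"dz":0,"ax":0,"ay":-0.2,"az":0},{"jaw":-1,"dx":0,"dy":0,"dz":0,"ax":0,"ay":-0.2,"az":0}]'
python3 - <<'E'
from h import *
s=monitor.state();print(s['moment'].round(2)); rows([.5858,.0873,.1685],-.1135-np.pi/2+1.22)
E
```

```text
clock: 39.65
ee_pos: [0.5862, 0.0876, 0.1684]
ee_rot: [[0.497, 0.002, 0.868], [-0.868, 0.004, 0.497], [-0.003, -1.0, 0.004]]
contact_force: [-0.2, 0.8, -10.0]
gripper_width: 0.124
[ 0.38  0.17 -0.01]
d [ 0.001 -0.001 -0.004] a [-0.0015 -0.1866 -0.0005] mm [ 0.1 -0.1 -0.5] deg [ -0.27 -33.58  -0.09]
```

```bash

python3 -m jog '[{"jaw":-1,"dx":0,"dy":0,"dz":0,"ax":0,"ay":-0.03,"az":0},{"jaw":-1,"dx":0,"dy":0,"dz":0,"ax":0,"ay":-0.065,"az":0},{"jaw":-1,"dx":0,"dy":0,"dz":0,"ax":0,"ay":-0.1,"az":0},{"jaw":-1,"dx":0,"dy":0,"dz":0,"ax":0,"ay":-0.135,"az":0},{"jaw":-1,"dx":0,"dy":0,"dz":0,"ax":0,"ay":-0.165,"az":0},{"jaw":-1,"dx":0,"dy":0,"dz":0,"ax":0,"ay":-0.188,"az":0},{"jaw":-1,"dx":0,"dy":0,"dz":0,"ax":0,"ay":-0.188,"az":0}]'
python3 -m jog '[{"jaw":-1,"dx":0,"dy":0.02,"dz":0,"ax":0,"ay":0,"az":0},{"jaw":-1,"dx":0,"dy":0.035,"dz":0,"ax":0,"ay":0,"az":0},{"jaw":-1,"dx":0,"dy":0.05,"dz":0,"ax":0,"ay":0,"az":0},{"jaw":-1,"dx":0,"dy":0.05,"dz":0,"ax":0,"ay":0,"az":0}]'

```

```text
clock: 40.23
ee_pos: [0.5857, 0.0879, 0.168]
ee_rot: [[0.896, 0.001, 0.443], [-0.443, 0.005, 0.896], [-0.002, -1.0, 0.005]]
contact_force: [-1.6, 2.8, -9.4]
gripper_width: 0.119
clock: 40.57
ee_pos: [0.5858, 0.0881, 0.162]
ee_rot: [[0.895, 0.001, 0.445], [-0.445, 0.005, 0.895], [-0.002, -1.0, 0.005]]
contact_force: [-4.6, 2.1, -1.8]
gripper_width: 0.124
```

```bash

python3 -m jog '[{"jaw":-0.3,"dx":0,"dy":0,"dz":0,"ax":0,"ay":0,"az":0},{"jaw":-0.1,"dx":0,"dy":0,"dz":0,"ax":0,"ay":0,"az":0},{"jaw":-0.1,"dx":0,"dy":-0.1,"dz":0,"ax":0,"ay":0,"az":0},{"jaw":0,"dx":0,"dy":-0.35,"dz":0,"ax":0,"ay":0,"az":0},{"jaw":0,"dx":0,"dy":-0.6,"dz":0,"ax":0,"ay":-0.03,"az":0},{"jaw":0,"dx":0,"dy":-0.7,"dz":0.1,"ax":0,"ay":-0.06,"az":0},{"jaw":0,"dx":0,"dy":-0.7,"dz":0.2,"ax":0,"ay":-0.1,"az":0},{"jaw":0,"dx":0,"dy":-0.7,"dz":0.2,"ax":0,"ay":-0.11,"az":0}]'
python3 - <<'E'
from h import *
im,d,c=snap('wrist','w22.png');P=cloud(c,d);dark(P,im,.1,tol=.016)
dark(P,im,.051)
rows([.4725,.2045,.22],-.1115)
E
```

```text
clock: 41.23
ee_pos: [0.5977, 0.1111, 0.2485]
ee_rot: [[0.994, 0.004, 0.106], [-0.106, 0.007, 0.994], [0.004, -1.0, 0.007]]
contact_force: [0.0, 0.9, -0.3]
gripper_width: 0.503
[291 220  30  54 919] ((585.4029541015625, 87.7338638305664), (37.50800704956055, 12.188817024230957), 63.76453399658203) z 0.1064644615946936
[ 132   37   32  113 1942] ((473.8542785644531, 204.4842987060547), (83.17237091064453, 12.122404098510742), 83.71446990966797) z 0.05139049904942893
d [-1.12   0.234  0.668] a [-0.0021  0.0006  0.0008] mm [-134.4   28.1   80.2] deg [-0.38  0.11  0.15]
```

```bash

python3 -m jog '[{"jaw":0,"dx":-0.2,"dy":0,"dz":0.2,"ax":-0.002,"ay":0,"az":0.001},{"jaw":0,"dx":-0.4,"dy":0,"dz":0.4,"ax":-0.002,"ay":0,"az":0.001},{"jaw":0,"dx":-0.7,"dy":0.0,"dz":0.66,"ax":-0.002,"ay":0,"az":0.001},{"jaw":0,"dx":-1.0,"dy":0.0,"dz":0.66,"ax":-0.002,"ay":0,"az":0.001},{"jaw":0,"dx":-1.0,"dy":0.2,"dz":0.66,"ax":-0.002,"ay":0,"az":0.001},{"jaw":0,"dx":-1.0,"dy":0.2,"dz":0.66,"ax":-0.002,"ay":0,"az":0.001}]'
python3 - <<'E'
from h import *
rows([.473,.2047,.14],-.1115)
E
```

```text
clock: 41.78
ee_pos: [0.4844, 0.2028, 0.2228]
ee_rot: [[0.994, -0.003, 0.108], [-0.108, 0.0, 0.994], [-0.003, -1.0, 0.0]]
contact_force: [-0.7, -0.1, -1.4]
gripper_width: 0.502
d [-0.094  0.691  0.005] a [-0.      0.001  -0.0008] mm [-11.3  82.9   0.6] deg [-0.01  0.18 -0.15]
```

```bash

python3 -m jog '[{"jaw":0,"dx":-0.094,"dy":0.1,"dz":0.005,"ax":0,"ay":0.001,"az":-0.001},{"jaw":0,"dx":-0.094,"dy":0.35,"dz":0.005,"ax":0,"ay":0.001,"az":-0.001},{"jaw":-0.1,"dx":-0.094,"dy":0.6,"dz":0.005,"ax":0,"ay":0.001,"az":-0.001},{"jaw":-0.1,"dx":-0.094,"dy":0.69,"dz":0.005,"ax":0,"ay":0.001,"az":-0.001},{"jaw":-0.1,"dx":-0.094,"dy":0.69,"dz":0.005,"ax":0,"ay":0.001,"az":-0.001}]'
python3 - <<'E'
from h import *
im,d,c=snap('wrist','w23.png');P=cloud(c,d);dark(P,im,.051,vmax=330)
rows([.473,.2047,.102],-.1115)
E
```

```text
clock: 42.2
ee_pos: [0.4733, 0.2033, 0.1388]
ee_rot: [[0.993, -0.002, 0.114], [-0.114, -0.002, 0.993], [-0.001, -1.0, -0.003]]
contact_force: [-0.3, -0.1, -0.6]
gripper_width: 0.452
[ 308  164   24  151 3352] ((473.1746520996094, 205.17025756835938), (83.7661361694336, 12.030182838439941), 83.63042449951172) z 0.051972873623692975
d [-0.009  0.319  0.008] a [ 0.0004 -0.0008 -0.    ] mm [-1.  38.3  1. ] deg [ 0.08 -0.15 -0.  ]
```

```bash

python3 -m jog '[{"jaw":-0.1,"dx":0,"dy":0.15,"dz":0.01,"ax":0,"ay":-0.001,"az":0},{"jaw":-0.1,"dx":0,"dy":0.3,"dz":0.01,"ax":0,"ay":-0.001,"az":0},{"jaw":-0.1,"dx":0,"dy":0.3,"dz":0.01,"ax":0,"ay":-0.001,"az":0},{"jaw":-1,"dx":0,"dy":0.3,"dz":0.01,"ax":0,"ay":-0.001,"az":0},{"jaw":-1,"dx":0,"dy":0.3,"dz":0.01,"ax":0,"ay":-0.001,"az":0},{"jaw":-1,"dx":0,"dy":0.3,"dz":0.01,"ax":0,"ay":-0.001,"az":0},{"jaw":-1,"dx":0,"dy":0.3,"dz":0.01,"ax":0,"ay":-0.001,"az":0},{"jaw":-1,"dx":0,"dy":0.3,"dz":0.01,"ax":0,"ay":-0.001,"az":0}]' 50
python3 - <<'E'
from h import *
s=monitor.state(); t=np.array(s['ee_pos'])+.14*np.array([np.cos(.1115),-np.sin(.1115),0]); print(t)
rows(t,-.1115)
E
```

```text
clock: 42.92
ee_pos: [0.475, 0.2048, 0.1061]
ee_rot: [[0.994, 0.002, 0.111], [-0.111, -0.0, 0.994], [0.002, -1.0, -0.0]]
contact_force: [-0.5, -2.2, 7.9]
gripper_width: 0.127
[0.61414378 0.18926767 0.10613115]
d [ 1.167  0.002 -0.   ] a [0.     0.0001 0.0006] mm [140.    0.3  -0. ] deg [0.   0.01 0.11]
```

```bash

python3 -m jog '[{"jaw":-1,"dx":0.15,"dy":0,"dz":0,"ax":0,"ay":0,"az":0},{"jaw":-1,"dx":0.3,"dy":0,"dz":0,"ax":0,"ay":0,"az":0},{"jaw":-1,"dx":0.45,"dy":0,"dz":0,"ax":0,"ay":0,"az":0},{"jaw":-1,"dx":0.6,"dy":0,"dz":0,"ax":0,"ay":0,"az":0},{"jaw":-1,"dx":0.75,"dy":0,"dz":0,"ax":0,"ay":0,"az":0},{"jaw":-1,"dx":0.9,"dy":0,"dz":0,"ax":0,"ay":0,"az":0},{"jaw":-1,"dx":0.9,"dy":0,"dz":0,"ax":0,"ay":0,"az":0}]'
python3 - <<'E'
from h import *
rows([.6141,.1893,.1061],-.1115)
E
```

```text
clock: 43.5
ee_pos: [0.5842, 0.1929, 0.1064]
ee_rot: [[0.994, 0.003, 0.111], [-0.111, -0.001, 0.994], [0.003, -1.0, -0.0]]
contact_force: [1.4, 3.7, -10.6]
gripper_width: 0.123
d [ 0.251  0.003 -0.002] a [ 0.0001 -0.      0.0009] mm [30.1  0.4 -0.2] deg [ 0.02 -0.    0.15]
```

```bash

python3 -m jog '[{"jaw":-1,"dx":0.12,"dy":0,"dz":0,"ax":0,"ay":0,"az":0},{"jaw":-1,"dx":0.2,"dy":0,"dz":0,"ax":0,"ay":0,"az":0},{"jaw":-1,"dx":0.251,"dy":0,"dz":0,"ax":0,"ay":0,"az":0},{"jaw":-1,"dx":0.251,"dy":0,"dz":0,"ax":0,"ay":0,"az":0},{"jaw":-1,"dx":0.251,"dy":0,"dz":0,"ax":0,"ay":0,"az":0}]'
python3 - <<'E'
from h import *
rows([.6141,.1893,.1061],-.1115)
E
```

```text
clock: 43.92
ee_pos: [0.614, 0.1897, 0.1065]
ee_rot: [[0.994, 0.003, 0.111], [-0.111, -0.001, 0.994], [0.003, -1.0, -0.0]]
contact_force: [1.1, 1.9, -18.9]
gripper_width: 0.126
d [ 0.002  0.003 -0.003] a [ 0.0001 -0.      0.0008] mm [ 0.2  0.4 -0.3] deg [ 0.02 -0.    0.15]
```

```bash

python3 -m jog '[{"jaw":-0.3,"dx":0,"dy":0.01,"dz":0,"ax":0,"ay":0,"az":0},{"jaw":-0.1,"dx":0,"dy":0.01,"dz":0,"ax":0,"ay":0,"az":0},{"jaw":-0.1,"dx":0,"dy":-0.1,"dz":0,"ax":0,"ay":0,"az":0},{"jaw":-0.1,"dx":0,"dy":-0.35,"dz":0,"ax":0,"ay":0,"az":0},{"jaw":-0.1,"dx":0,"dy":-0.7,"dz":0,"ax":0,"ay":0,"az":0},{"jaw":0,"dx":0,"dy":-1.0,"dz":0,"ax":0,"ay":0,"az":0},{"jaw":0,"dx":0,"dy":-1.0,"dz":0,"ax":0,"ay":0,"az":0}]'
python3 - <<'E'
from h import *
im,d,c=snap('wrist','w24.png');P=cloud(c,d);dark(P,im,.051,vmax=330)
rows([.5854,.0879,.22],-.4635)
E
```

```text
clock: 44.5
ee_pos: [0.6163, 0.1896, 0.2356]
ee_rot: [[0.994, 0.013, 0.112], [-0.112, 0.003, 0.994], [0.012, -1.0, 0.005]]
contact_force: [0.3, -0.2, 0.1]
gripper_width: 0.499
[ 307  146   16  100 1427] ((614.1245727539062, 190.4294891357422), (81.96984100341797, 11.86008071899414), 83.82257080078125) z 0.052035121924297725
d [-0.154  0.098 -0.872] a [-0.0017  0.1119  0.0028] mm [ -18.5   11.7 -104.6] deg [-0.3  20.15  0.5 ]
```

```bash

python3 -m jog '[{"jaw":0,"dx":-0.15,"dy":0,"dz":-0.2,"ax":-0.002,"ay":0.02,"az":0.003},{"jaw":0,"dx":-0.15,"dy":0,"dz":-0.4,"ax":-0.002,"ay":0.05,"az":0.003},{"jaw":0,"dx":-0.15,"dy":0,"dz":-0.6,"ax":-0.002,"ay":0.08,"az":0.003},{"jaw":0,"dx":-0.15,"dy":0,"dz":-0.87,"ax":-0.002,"ay":0.11,"az":0.003},{"jaw":0,"dx":-0.15,"dy":0,"dz":-0.87,"ax":-0.002,"ay":0.112,"az":0.003},{"jaw":0,"dx":-0.15,"dy":0,"dz":-0.87,"ax":-0.002,"ay":0.112,"az":0.003}]'
python3 - <<'E'
from h import *
rows([.5856,.0877,.158],-.4635)
im,d,c=snap('wrist','w25.png');P=cloud(c,d);dark(P,im,.1,tol=.016)
E
```

```text
clock: 45.05
ee_pos: [0.5857, 0.0862, 0.2327]
ee_rot: [[0.893, -0.0, 0.45], [-0.45, -0.001, 0.893], [0.0, -1.0, -0.001]]
contact_force: [-0.1, 1.1, 0.1]
gripper_width: 0.498
d [-0.006  0.623  0.011] a [ 0.0002 -0.0012  0.0001] mm [-0.8 74.7  1.4] deg [ 0.04 -0.21  0.01]
[ 309  188   19   61 1049] ((585.1214599609375, 87.75390625), (37.08946990966797, 11.360244750976562), 63.59962463378906) z 0.10708912747052995
```

```bash

python3 -m jog '[{"jaw":0,"dx":-0.006,"dy":0.2,"dz":0.011,"ax":0,"ay":0,"az":0},{"jaw":-0.1,"dx":-0.006,"dy":0.4,"dz":0.011,"ax":0,"ay":0,"az":0},{"jaw":-0.2,"dx":-0.006,"dy":0.62,"dz":0.011,"ax":0,"ay":0,"az":0},{"jaw":-0.2,"dx":-0.006,"dy":0.62,"dz":0.011,"ax":0,"ay":0,"az":0},{"jaw":-1,"dx":-0.006,"dy":0.62,"dz":0.011,"ax":0,"ay":0,"az":0},{"jaw":-1,"dx":-0.006,"dy":0.62,"dz":0.011,"ax":0,"ay":0,"az":0},{"jaw":-1,"dx":-0.006,"dy":0.62,"dz":0.011,"ax":0,"ay":0,"az":0},{"jaw":-1,"dx":-0.006,"dy":0.62,"dz":0.011,"ax":0,"ay":0,"az":0}]' 70
python3 -m jog '[{"jaw":-1,"dx":0,"dy":-0.02,"dz":0,"ax":0,"ay":0,"az":0},{"jaw":-1,"dx":0,"dy":-0.04,"dz":0,"ax":0,"ay":0,"az":0},{"jaw":-1,"dx":0,"dy":-0.05,"dz":0,"ax":0,"ay":0,"az":0},{"jaw":-1,"dx":0,"dy":-0.05,"dz":0,"ax":0,"ay":0,"az":0}]'

```

```text
clock: 45.77
ee_pos: [0.5863, 0.0896, 0.1595]
ee_rot: [[0.895, 0.002, 0.447], [-0.447, 0.001, 0.895], [0.001, -1.0, 0.001]]
contact_force: [-0.7, 1.5, 5.2]
gripper_width: 0.123
clock: 46.1
ee_pos: [0.5861, 0.0897, 0.1657]
ee_rot: [[0.895, 0.001, 0.447], [-0.447, 0.001, 0.895], [0.001, -1.0, 0.001]]
contact_force: [0.4, 0.8, -10.7]
gripper_width: 0.122
```

```bash

python3 -m jog '[{"jaw":-1,"dx":0,"dy":0,"dz":-0.01,"ax":0,"ay":0.03,"az":0},{"jaw":-1,"dx":0,"dy":0,"dz":-0.016,"ax":0,"ay":0.065,"az":0},{"jaw":-1,"dx":0,"dy":0,"dz":-0.016,"ax":0,"ay":0.1,"az":0},{"jaw":-1,"dx":0,"dy":0,"dz":-0.016,"ax":0,"ay":0.135,"az":0},{"jaw":-1,"dx":0,"dy":0,"dz":-0.016,"ax":0,"ay":0.17,"az":0},{"jaw":-1,"dx":0,"dy":0,"dz":-0.016,"ax":0,"ay":0.2,"az":0},{"jaw":-1,"dx":0,"dy":0,"dz":-0.016,"ax":0,"ay":0.2,"az":0}]'
python3 - <<'E'
from h import *
rows([.5857,.0878,.1657],-.113-np.pi/2)
E
```

```text
clock: 46.68
ee_pos: [0.5863, 0.0884, 0.1659]
ee_rot: [[0.456, 0.004, 0.89], [-0.89, 0.0, 0.456], [0.002, -1.0, 0.004]]
contact_force: [8.3, 1.6, -10.6]
gripper_width: 0.121
d [ 0.002  0.002 -0.007] a [-1.300e-03  1.866e-01  1.000e-04] mm [ 0.3  0.2 -0.8] deg [-2.300e-01  3.358e+01  2.000e-02]
```

```bash

python3 -m jog '[{"jaw":-1,"dx":0,"dy":0,"dz":-0.007,"ax":0,"ay":0.03,"az":0},{"jaw":-1,"dx":0,"dy":0,"dz":-0.007,"ax":0,"ay":0.065,"az":0},{"jaw":-1,"dx":0,"dy":0,"dz":-0.007,"ax":0,"ay":0.1,"az":0},{"jaw":-1,"dx":0,"dy":0,"dz":-0.007,"ax":0,"ay":0.135,"az":0},{"jaw":-1,"dx":0,"dy":0,"dz":-0.007,"ax":0,"ay":0.17,"az":0},{"jaw":-1,"dx":0,"dy":0,"dz":-0.007,"ax":0,"ay":0.187,"az":0},{"jaw":-1,"dx":0,"dy":0,"dz":-0.007,"ax":0,"ay":0.187,"az":0}]'
python3 -m jog '[{"jaw":-1,"dx":0,"dy":0.03,"dz":0,"ax":0,"ay":0,"az":0},{"jaw":-1,"dx":0,"dy":0.06,"dz":0,"ax":0,"ay":0,"az":0},{"jaw":-1,"dx":0,"dy":0.075,"dz":0,"ax":0,"ay":0,"az":0},{"jaw":-1,"dx":0,"dy":0.075,"dz":0,"ax":0,"ay":0,"az":0}]'
python3 -m jog '[{"jaw":-1,"dx":0,"dy":0.02,"dz":0,"ax":0,"ay":0,"az":0},{"jaw":-1,"dx":0,"dy":0.04,"dz":0,"ax":0,"ay":0,"az":0},{"jaw":-1,"dx":0,"dy":0.06,"dz":0,"ax":0,"ay":0,"az":0},{"jaw":-1,"dx":0,"dy":0.07,"dz":0,"ax":0,"ay":0,"az":0},{"jaw":-1,"dx":0,"dy":0.07,"dz":0,"ax":0,"ay":0,"az":0}]'

```

```text
clock: 47.27
ee_pos: [0.5864, 0.0875, 0.1661]
ee_rot: [[-0.118, 0.006, 0.993], [-0.993, -0.001, -0.118], [0.001, -1.0, 0.006]]
contact_force: [7.9, -3.9, -10.9]
gripper_width: 0.123
clock: 47.6
ee_pos: [0.5867, 0.0873, 0.1568]
ee_rot: [[-0.118, 0.007, 0.993], [-0.993, -0.002, -0.118], [0.001, -1.0, 0.007]]
contact_force: [4.4, -2.6, -7.7]
gripper_width: 0.123
clock: 48.02
ee_pos: [0.5868, 0.0873, 0.1482]
ee_rot: [[-0.118, 0.007, 0.993], [-0.993, -0.002, -0.118], [0.001, -1.0, 0.007]]
contact_force: [2.9, -1.0, -7.0]
gripper_width: 0.121
```

```bash

python3 -m jog '[{"jaw":-1,"dx":0,"dy":0.01,"dz":0,"ax":0,"ay":0,"az":0},{"jaw":-1,"dx":0,"dy":0.012,"dz":0,"ax":0,"ay":0,"az":0},{"jaw":-0.3,"dx":0,"dy":0.012,"dz":0,"ax":0,"ay":0,"az":0},{"jaw":-0.1,"dx":0,"dy":0.012,"dz":0,"ax":0,"ay":0,"az":0},{"jaw":-0.1,"dx":0,"dy":-0.1,"dz":0,"ax":0,"ay":0,"az":0},{"jaw":-0.1,"dx":0,"dy":-0.35,"dz":0,"ax":0,"ay":0,"az":0},{"jaw":0,"dx":0,"dy":-0.7,"dz":0,"ax":0,"ay":0,"az":0},{"jaw":0,"dx":0,"dy":-0.9,"dz":0,"ax":0,"ay":0,"az":0}]'
python3 -m jog '[{"jaw":0,"dx":0,"dy":-0.3,"dz":-0.3,"ax":0,"ay":-0.04,"az":0},{"jaw":0,"dx":0,"dy":-0.3,"dz":-0.6,"ax":0,"ay":-0.08,"az":0},{"jaw":0,"dx":0,"dy":-0.3,"dz":-0.6,"ax":0,"ay":-0.12,"az":0},{"jaw":0,"dx":0,"dy":-0.3,"dz":-0.6,"ax":0,"ay":-0.16,"az":0},{"jaw":0,"dx":0,"dy":-0.3,"dz":-0.6,"ax":0,"ay":-0.2,"az":0},{"jaw":0,"dx":0,"dy":-0.3,"dz":-0.6,"ax":0,"ay":-0.24,"az":0},{"jaw":0,"dx":0,"dy":-0.3,"dz":-0.6,"ax":0,"ay":-0.28,"az":0},{"jaw":0,"dx":0,"dy":-0.3,"dz":-0.6,"ax":0,"ay":-0.32,"az":0}]'
python3 - <<'E'
from h import *
im,d,c=snap('wrist','w26.png');P=cloud(c,d);dark(P,im,.1,tol=.016);dark(P,im,.051)
E
```

```text
clock: 48.68
ee_pos: [0.5864, 0.0868, 0.2603]
ee_rot: [[-0.119, 0.009, 0.993], [-0.993, -0.002, -0.119], [0.001, -1.0, 0.009]]
contact_force: [0.7, -1.1, 0.9]
gripper_width: 0.499
clock: 49.35
ee_pos: [0.5145, 0.0952, 0.2966]
ee_rot: [[0.775, 0.009, 0.632], [-0.632, -0.001, 0.775], [0.008, -1.0, 0.005]]
contact_force: [0.1, -0.5, 0.1]
gripper_width: 0.498
[368 131  44  32 646] ((584.5983276367188, 88.06985473632812), (10.411075592041016, 36.6505012512207), 83.05243682861328) z 0.09493631118377754
[ 311    0   52   75 1053] ((610.5675659179688, 184.9855194091797), (72.20894622802734, 10.412016868591309), 83.86555480957031) z 0.0519637153186696
```

View pics/w26.png

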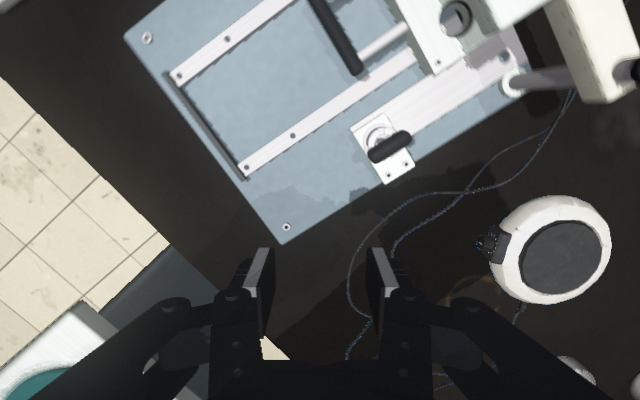

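The pin is down at (390,147) with the bar along the travel, and the tray is back. Something white at about (575,372) needs identifying before I hand in.

```bash

python3 - <<'E'
from h import *
im,d,c=snap('wrist');P=cloud(c,d)
for u,v in [(575,372),(565,362),(590,385),(635,385)]: print((u,v),P[v,u].round(3),im[v,u])
for n in ('top','scene'):
    im,d,c=snap(n,n+'2.png');P=cloud(c,d); hsv=cv2.cvtColor(im,cv2.COLOR_RGB2HSV)
    m=(P[:,:,2]>.03)&(P[:,:,2]<.09)&(hsv[:,:,2]>140)&(hsv[:,:,1]<60)&(P[:,:,0]>.33)&(P[:,:,0]<.95)&(abs(P[:,:,1])<.7)
    k,lab,st,ce=cv2.connectedComponentsWithStats(m.astype(np.uint8))
    for i in range(1,k):
        if 30<st[i,4]<1500: print(n,st[i],np.round(P[lab==i].mean(0),3))
a=cv2.imread('pics/top2.png')[100:260,190:470];b=cv2.imread('pics/scene2.png')[140:300,210:490]
cv2.imwrite('pics/fin.png',np.vstack([cv2.resize(a,(520,297),interpolation=cv2.INTER_CUBIC),cv2.resize(b,(520,297),interpolation=cv2.INTER_CUBIC)]))
E
```

```text
(575, 372) [0.57  0.066 0.304] [16 19 22]
(565, 362) [ 0.613 -0.327 -0.001] [31 29 26]
(590, 385) [0.57  0.066 0.308] [16 17 21]
(635, 385) [ 0.671 -0.413  0.009] [134 134 130]
top [319 112  15  12  97] [ 0.935 -0.029  0.061]
top [353 130   7   9  34] [ 0.858 -0.144  0.044]
top [262 138  14  16  94] [0.829 0.217 0.069]
top [288 141  13  11  98] [0.83  0.115 0.053]
top [424 154  25  19 149] [ 0.673 -0.422  0.061]
top [348 165  32  30 270] [ 0.655 -0.147  0.036]
top [ 469  174   42   40 1272] [ 0.529 -0.614  0.071]
top [261 176  25  22 278] [0.685 0.216 0.049]
top [432 180  21  20 139] [ 0.562 -0.431  0.06 ]
top [469 219  20  11  91] [ 0.418 -0.551  0.052]
top [213 227  11  11  36] [0.503 0.431 0.05 ]
scene [316 165  51  44 946] [0.672 0.126 0.048]
scene [370 169  12  17 144] [0.838 0.107 0.055]
scene [258 170  11   9  77] [0.514 0.421 0.047]
scene [354 172   9   6  38] [0.826 0.201 0.04 ]
scene [417 173  14  19 188] [ 0.938 -0.041  0.061]
scene [427 196   9  12  56] [ 0.861 -0.15   0.046]
scene [368 214  41  20 304] [ 0.646 -0.168  0.036]
scene [573 274  31  17 200] [ 0.826 -0.653  0.039]
scene [613 275  10  12  64] [ 0.9   -0.689  0.038]
scene [426 313  24  34 309] [ 0.419 -0.555  0.053]
```

View pics/fin.png

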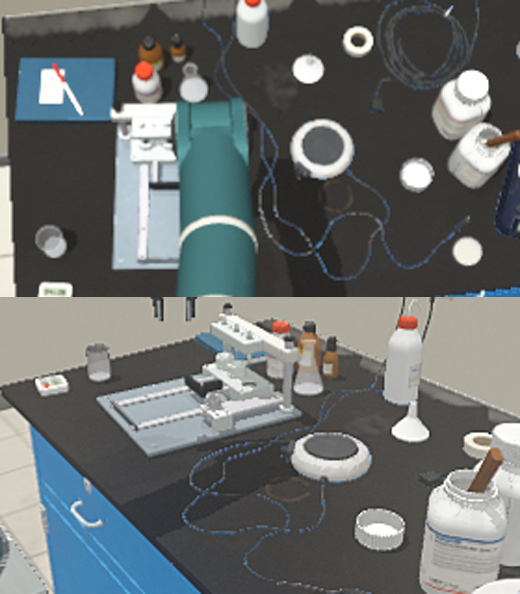

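No loose bushing is left: the white thing was a dish, and everything else stands where it did. Hand in.

```bash
python3 -c "
from bench import r,monitor
print(r.job_done(), monitor.state()['clock'])"
```

```text
the job is handed in; nothing more can be done
the job is handed in; nothing more can be done
```

The job is handed in at about 49.5 s of the 200 s: both loose bushings are fitted, and the tray is back under the needles and locked with the pin down. There were two bushings, not three. They are in the middle bore and the one to its left, farthest from the pin, and the third bore stays empty.

**Pin and tray:** I parked the pin, drew the tray out 140 mm and locked it there. After the bushings were in, I parked the pin again, pushed the tray back and let the pin down.

**Mended on the way:** When the gripper let go of the first bushing, it came up about 7 mm. I pressed it home from above with the fingertips, to about 31 N. I pressed the second the same way, to about 38 N at the wrist, which is close to the 40 N limit.

**Last checks:**
- **Bushings:** both rims read about 0.072 m, as they should when fully home, and level. I measured this before pushing the tray back and did not measure again under the needles.
- **Pin:** the grip's top is back at its starting height (0.095 m; it was 0.096) and the bar lies along the travel.
- **Tray:** just after the push, before the pin went down, the handle read about 2 mm past the working position. After locking it read 0.6106 m, against 0.609–0.6105 m at the start.
- **Surroundings:** the last pictures show no loose bushing and the things round about apparently where they were. I did not measure their positions. The arm stood clear at about 0.30 m.

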